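# Slide the stone tray up onto the display stand

### The arm

A 7-joint arm with a two-finger parallel gripper is mounted at the origin on a cart in front of the work surface, level with it; the furniture and walls round the work are solid. World frame = base frame: x ahead of the robot, y to its left, z up, the work surface at z = 0. Lengths are in m, angles in rad, forces in N, time in s.
With the tool pointing down it reaches from about 0.4 to 0.85 m from the base axis. Payload 6.9 kg.
Tool frame: the origin (TCP) lies on the centre line of the jaws, within the pads' length; the fingertips stand 8 mm ahead of it and the grasp point (between the pads) lies 11 mm behind it (ctrl.tcp_to_tips is the z of the fingertips in the tool frame, in m); z points along the fingers, y is the direction in which the jaws open and shut (so a half turn about z gives the same grasp; the last joint's range is limited). The gripper opens to 85 mm and grips with 20 to 120 N. Pads are 22 mm wide; open, the fingers measure 114 mm over their backs; the gripper's body (76 mm by 85 mm) begins 54 mm behind the grasp point. The pads swing forward as they close: fully open they stand 13 mm farther back than shut.
Start: joints at [1.244, 0.507, -0.238, 1.5, 0.126, 1.149, -0.155], TCP at [0.262, -0.567, 0.239] pointing down, gripper open.
Joint ranges: [-3.08, 3.08], [-0.24, 2.05], [-1.43, 1.35], [0, 2.5], [-1.52, 4.66], [0.17, 1.96], [-2.89, 2.89]. Speed limits (rad/s): [2.39, 2.39, 3.14, 3.14, 3.14, 3.14, 3.14].

### API

Orientations are given as a rotation vector (axis times angle).
In Python, from workcell import ctrl gives the robot as it stands. The module is installed in compiled form; this text tells all that it offers.
- The arm moves only by the shell command python3 -m handwheel 'ROWS' [FORCE]. ROWS is JSON, a list of rows, each an object of numbers: "grip": the opening, from 0 (shut) to 1 (fully open); "x", "y", "z": the shift along the tool's x, y, z in m; "yaw": the turn about the tool's z in rad. A call has 1 to 10 rows; each row shifts and turns the commanded pose from where the row before left it, along the tool's axes as they then stand; what a row does not reach is not made up. A row lasts 1/12 s, in which the tool goes at most 41.7 mm and 7.16 degrees, less where a joint would pass 70% of its speed; a pose out of reach is approached as far as the arm can. A call is refused whole if a number of a shift passes 0.0417 or a number of a turn 0.125, either way. A call with a gripper value outside its range is refused whole. The fingers move at their own pace and stop on an object; FORCE is the grip in N (left out, the last holds). Time passes only in rows, so rows that do not move let the fingers close. It gives the time, the measured TCP pose, the force and the opening at its end, in the units of the state.
- ctrl.observe(): the state, without advancing time (a new reading comes with each control period).
- ctrl.get_image(name): name is "scene" or "top" or "wrist"; returns a dict with "color" (400x640x3 uint8, red, green, blue), "mtx" (3x3 intrinsics, pixels), "dist" ([k1, k2, p1, p2, k3] as OpenCV has them; the pictures are not rectified), "rvec" (rotation vector, rad) and "tvec" (3), from world to camera coordinates, as OpenCV has them; the wrist camera has in their place "tool_from_camera" (4x4, takes a point from camera to tool coordinates, whose origin is the TCP and whose axes are the flange's). Camera axes: x right, y down, z forward; pixel columns grow to the right and rows downward; lengths in m; the calibration is good to about 2 mm. A picture is of the moment at which its call begins: read the wrist's pose just before it. There is no depth.
- ctrl.close_job(): hands the job in, once; it reports no verdict.
The state is a dict: "time_s": time; "joint_pos": joint angles; "qvel": joint speeds; "tau": joint torques, N m; "tcp_pos": TCP position; "tcp_rot": TCP orientation; "contact_force": force on the tool from outside, world axes, zero at the start; "ft_torque": the same for the moment, N m; "finger_gap": finger opening in m.
Only numpy, scipy, OpenCV 4.12 (cv2) and the standard library are available. Lean on these libraries where they do the work, as an engineer would, in place of code of your own. Each camera call takes 0.05 s, during which the arm holds its last target.

### The job

Slide the black tray with the standing stone from the table over the step onto the wooden display stand, then push it home until its front is flush against the dark fence and roughly in the middle of the stand. Keep the tray low (slide it, do not carry it), do not let it catch on the step or push it hard against the fence, do not touch or upset the stone, and leave the other things alone.

Things in the scene. Friction and masses are not known exactly. Their poses are not given: they have to be found in the camera images.
- tray: Loose black open tray, 180 (x) x 200 (y) x 32 mm high, walls 9 mm thick, floor 6 mm, about 0.35 kg empty. Origin: centre of its underside, z up; its +x side is the front, which goes first onto the stand. Starts flat on the table, front edge 25 to 50 mm short of the step, up to 0.1 rad and 15 mm out of line. Walls can be gripped from above; with the front raised 14 mm the rear edge stays on the table.
- tray_lead (a point): Middle of the lower front edge of the tray: x = +90 mm, y = 0, z = 0 in the tray's frame.
- tray_tail (a point): Middle of the lower rear edge of the tray: x = -90 mm, y = 0, z = 0 in the tray's frame. Pushed from behind, it stays on the table until the tray's middle has passed the step, then rises 8 mm by itself; fingertips pressed on the rear wall can hold it down by friction and jam the tray on the step: the push then climbs past 6 N, and backing off some 8 mm frees it.
- stand: Wooden display stand fixed to the table: a flat board 230 (x) x 240 (y) mm, its top 8 mm above the table. Origin: centre of its underside, z up; +x is the way the tray slides on, from the low edge (the square-edged step, at x = -115 mm) to the fence. It differs in place and turn.
- fence: Dark wooden fence bar across the stand, 200 (y) x 16 (x) x 20 mm high, two brass knobs on top; its setting along the stand varies by 22 mm. Origin: middle of the foot of the face the tray comes against (face looks to -x), on the stand's top; axes as the stand's. Sliding the tray takes 2 to 6 N; at the fence stop at 5 to 10 N more; 20 N on the fence is too hard.
- standing_stone: Tall grey stone standing loose in the middle of the tray, 46 x 69 x 114 mm, about 0.24 kg. Origin: centre of its underside; z up. Not to be touched.
- powder_jar: Bystander: small corked glass jar, 44 mm wide, 70 mm high, loose; origin under its centre.
- rock_brown: Bystander: small brown rock, 30 x 60 x 24 mm, loose; origin under its centre.
- blower: Bystander: red rubber blower bulb, 110 x 49 x 44 mm, loose; origin under its centre.

How it is judged:
By the outcome, as a careful person would: the job done as asked, in the order asked, and still so for the second after the job is handed in, with the robot touching nothing.
It also fails if it takes over 69 s, if anything falls off the work surface, if the arm or the gripper's body presses on something with over 40 N, if the wrist force passes 120 N, or if a joint passes its speed limit or range.

## Working session

There is one attempt and no reset: what is moved stays moved. The work goes in short steps, Python scripts to look and compute and a shell command to move; the robot and the scene stay as the last step left them, time stands still between calls to the robot, and variables do not carry over. Pictures are saved under pics/ and viewed, and the job is handed in when it is done.

```bash
mkdir -p pics; ls
python3 - <<'E'
from workcell import ctrl
import cv2
s=ctrl.observe()
for k in s: print(k,s[k])
print(ctrl.tcp_to_tips)
for n in ["scene","top","wrist"]:
    im=ctrl.get_image(n); cv2.imwrite(f"pics/{n}0.png",im["color"][:,:,::-1])
    print(n,{k:im[k] for k in im if k!="color"})
E
```

```text
pics
time_s 0.0
joint_pos [ 1.24347912  0.50832516 -0.23751064  1.50116653  0.1257014   1.14888581
 -0.15477415]
qvel [-0.00219565 -0.0024247  -0.00051513  0.00025111 -0.0008726   0.00090554
  0.00077808]
tau [-2.73182923e-04 -6.20596433e+01 -2.18671963e+00 -2.49650002e+01
  1.26852142e-02  1.21150204e-02 -2.43232438e-05]
tcp_pos [ 0.26185569 -0.56694854  0.23842541]
tcp_rot [-3.06659944e+00 -6.74252927e-01  6.73290823e-04]
contact_force [-0.15012485 -0.07144198 -0.05069755]
ft_torque [ 0.02318634  0.01407122 -0.02938352]
finger_gap 0.08563415623358452
0.008
scene {'mtx': array([[427.71234771,   0.        , 326.57622313],
       [  0.        , 427.71234771, 195.49800381],
       [  0.        ,   0.        ,   1.        ]]), 'dist': array([0.02803525, 0.        , 0.        , 0.        , 0.        ]), 'rvec': array([ 0.89332198, -2.47928037,  1.09708832]), 'tvec': array([0.40145326, 0.26790756, 0.85543738])}
top {'mtx': array([[401.44877787,   0.        , 323.65356293],
       [  0.        , 401.44877787, 202.61819587],
       [  0.        ,   0.        ,   1.        ]]), 'dist': array([-0.09523744,  0.        ,  0.        ,  0.        ,  0.        ]), 'rvec': array([ 2.15166194, -2.08790111,  0.21101829]), 'tvec': array([-0.04453533,  0.51764686,  1.10479657])}
wrist {'mtx': array([[360.43576569,   0.        , 323.04766143],
       [  0.        , 360.43576569, 204.20686415],
       [  0.        ,   0.        ,   1.        ]]), 'dist': array([-0.05877348,  0.        ,  0.        ,  0.        ,  0.        ]), 'tool_from_camera': array([[-4.63352273e-04, -9.48031039e-01, -3.18177519e-01,
         8.20223799e-02],
       [ 9.99999842e-01, -3.37603596e-04, -4.50357121e-04,
         1.55579040e-03],
       [ 3.19534655e-04, -3.18177678e-01,  9.48031046e-01,
        -1.34536965e-01],
       [ 0.00000000e+00,  0.00000000e+00,  0.00000000e+00,
         1.00000000e+00]])}
```

View pics/top0.png

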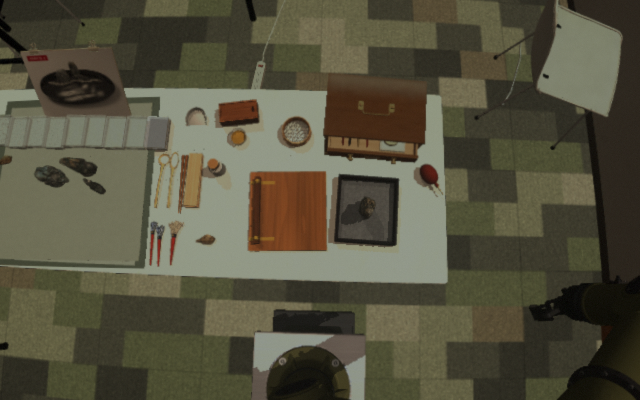

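View pics/scene0.png

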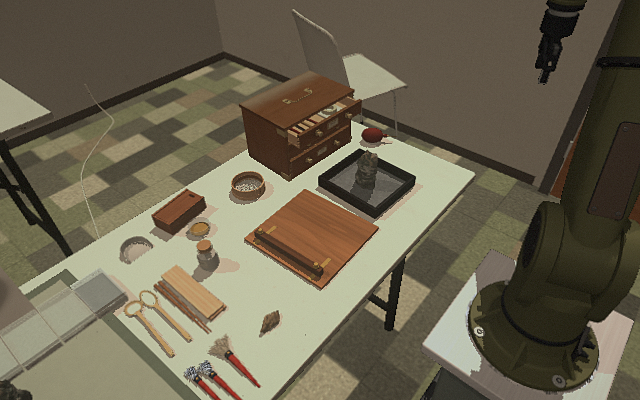

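View pics/wrist0.png

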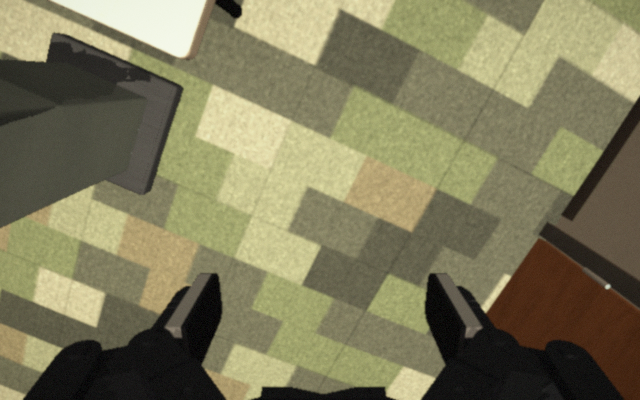

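The top view shows the stand at about (288,211), with the fence on its left at (257,212). The tray is at (366,210) and the stone at (368,207). So the tray slides toward image left, which is world +y. Next I'll measure the corners.

```bash
cat > h.py <<'E'
import numpy as np, cv2
from workcell import ctrl
def cam(im):
    R,_=cv2.Rodrigues(np.array(im["rvec"],float)); return R,np.array(im["tvec"],float)
def px2plane(im,uv,z):
    uv=np.array(uv,float).reshape(-1,1,2)
    n=cv2.undistortPoints(uv,im["mtx"],im["dist"]).reshape(-1,2)
    d=np.c_[n,np.ones(len(n))]
    if "rvec" in im: R,t=cam(im); C=-R.T@t; D=d@R
    else:
        T=im["tool_from_camera"]; Rt,_=cv2.Rodrigues(im["rot"]); 
        Rw=Rt@T[:3,:3]; C=Rt@T[:3,3]+im["pos"]; D=d@Rw.T
    s=(z-C[2])/D[:,2]
    return C+D*s[:,None]
def proj(im,P):
    return cv2.projectPoints(np.array(P,float).reshape(-1,3),im["rvec"],im["tvec"],im["mtx"],im["dist"])[0].reshape(-1,2)
def wrist():
    s=ctrl.observe(); im=ctrl.get_image("wrist"); im["rot"]=np.array(s["tcp_rot"]);im["pos"]=np.array(s["tcp_pos"]); return im
def save(im,name,crop=None,k=1):
    c=im["color"][:,:,::-1]
    if crop: x0,y0,x1,y1=crop; c=c[y0:y1,x0:x1]
    cv2.imwrite("pics/"+name,cv2.resize(c,None,fx=k,fy=k,interpolation=cv2.INTER_CUBIC))
E
python3 - <<'E'
from h import *
im=ctrl.get_image("top"); save(im,"topc.png",(230,140,450,280),3.6)
c=im["color"]; hsv=cv2.cvtColor(c,cv2.COLOR_RGB2HSV)
# black tray
sub=np.zeros(c.shape[:2],bool); sub[160:260,325:410]=1
m=((hsv[:,:,2]<95)&sub).astype(np.uint8)
cs,_=cv2.findContours(m,cv2.RETR_EXTERNAL,cv2.CHAIN_APPROX_NONE)
k=max(cs,key=cv2.contourArea); print("tray area",cv2.contourArea(k),cv2.boundingRect(k))
P=px2plane(im,k.reshape(-1,2),0.030)[:,:2]
r=cv2.minAreaRect((P*1000).astype(np.float32)); print("tray rect",r,cv2.boxPoints(r).round(0).tolist())
sub[:]=0; sub[165:258,240:332]=1
m=((hsv[:,:,1]>110)&(hsv[:,:,0]<18)&sub).astype(np.uint8)
cs,_=cv2.findContours(m,cv2.RETR_EXTERNAL,cv2.CHAIN_APPROX_NONE)
k=max(cs,key=cv2.contourArea); print("stand",cv2.contourArea(k),cv2.boundingRect(k))
P=px2plane(im,k.reshape(-1,2),0.008)[:,:2]
r=cv2.minAreaRect((P*1000).astype(np.float32)); print("stand rect",r,cv2.boxPoints(r).round(0).tolist())
E
```

```text
tray area 4199.5 (334, 174, 65, 73)
tray rect ((505.2445373535156, -155.01011657714844), (182.65618896484375, 208.27389526367188), 87.50515747070312) [[397.0, -242.0], [605.0, -251.0], [613.0, -68.0], [405.0, -59.0]]
stand 5917.0 (248, 172, 79, 79)
stand rect ((500.7995300292969, 78.69306182861328), (236.43472290039062, 230.26751708984375), 1.8368538618087769) [[379.0, 190.0], [386.0, -40.0], [623.0, -33.0], [615.0, 198.0]]
```

View pics/topc.png

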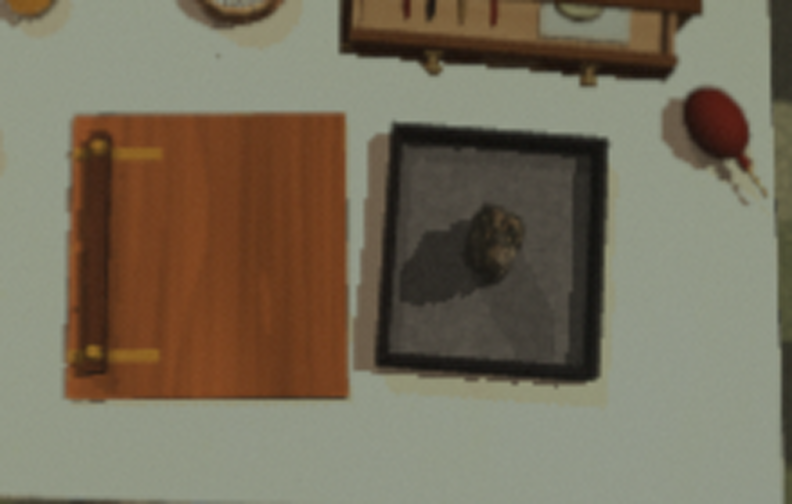

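```bash
python3 -m handwheel '[{"yaw":0.119},{"yaw":0.119},{"yaw":0.119},{"yaw":0.119},{"x":0.012,"y":-0.026},{"x":0.012,"y":-0.026},{"x":0.012,"y":-0.026},{"x":0.012,"y":-0.026},{"x":0.012,"y":-0.026},{"x":0.012,"y":-0.026}]'
python3 -m handwheel '[{"x":0.012,"y":-0.026},{"x":0.012,"y":-0.026},{"x":0.012,"y":-0.026},{"x":0.012,"y":-0.026},{"x":0.012,"y":-0.026},{"x":0.012,"y":-0.026},{"x":0.012,"y":-0.026},{"x":0.012,"y":-0.026},{"x":0.012,"y":-0.026},{"x":0.012,"y":-0.026}]'
```

```text
invalid input
invalid input
```

```bash
python3 -m handwheel '[{"grip":1,"x":0,"y":0,"z":0,"yaw":0.119},{"grip":1,"x":0,"y":0,"z":0,"yaw":0.119},{"grip":1,"x":0,"y":0,"z":0,"yaw":0.119},{"grip":1,"x":0,"y":0,"z":0,"yaw":0.119}]'
```

```text
time_s: 0.53
tcp_pos: [0.262, -0.5673, 0.239]
tcp_rot: [-3.14, 0.077, 0.0]
contact_force: [0.7, 0.0, -0.1]
finger_gap: 0.0852
```

```bash
python3 -m handwheel '[{"grip":0.5,"x":0.012,"y":-0.026,"z":0,"yaw":0},{"grip":0.5,"x":0.012,"y":-0.026,"z":0,"yaw":0},{"grip":0.5,"x":0.012,"y":-0.026,"z":0,"yaw":0},{"grip":0.5,"x":0.012,"y":-0.026,"z":0,"yaw":0},{"grip":0.5,"x":0.012,"y":-0.026,"z":0,"yaw":0},{"grip":0.5,"x":0.012,"y":-0.026,"z":0,"yaw":0},{"grip":0.5,"x":0.012,"y":-0.026,"z":0,"yaw":0},{"grip":0.5,"x":0.012,"y":-0.026,"z":0,"yaw":0},{"grip":0.5,"x":0.012,"y":-0.026,"z":0,"yaw":0},{"grip":0.5,"x":0.012,"y":-0.026,"z":0,"yaw":0}]'
python3 -m handwheel '[{"grip":0.5,"x":0.012,"y":-0.026,"z":0,"yaw":0},{"grip":0.5,"x":0.012,"y":-0.026,"z":0,"yaw":0},{"grip":0.5,"x":0.012,"y":-0.026,"z":0,"yaw":0},{"grip":0.5,"x":0.012,"y":-0.026,"z":0,"yaw":0},{"grip":0.5,"x":0.012,"y":-0.026,"z":0,"yaw":0},{"grip":0.5,"x":0.012,"y":-0.026,"z":0,"yaw":0},{"grip":0.5,"x":0.012,"y":-0.026,"z":0,"yaw":0},{"grip":0.5,"x":0.012,"y":-0.026,"z":0,"yaw":0},{"grip":0.5,"x":0.012,"y":-0.026,"z":0,"yaw":0},{"grip":0.5,"x":0,"y":0,"z":0,"yaw":0}]'
python3 - <<'E'
from h import *
im=wrist(); save(im,"w1.png"); print(im["pos"],im["rot"])
E
```

```text
time_s: 1.37
tcp_pos: [0.3936, -0.3114, 0.2393]
tcp_rot: [-3.141, 0.068, 0.0]
contact_force: [0.7, -0.3, 1.3]
finger_gap: 0.0426
time_s: 2.2
tcp_pos: [0.5135, -0.0772, 0.2394]
tcp_rot: [-3.137, 0.056, -0.003]
contact_force: [0.8, 1.3, -0.3]
finger_gap: 0.0429
[ 0.51354519 -0.07718009  0.23941725] [-3.13747658e+00  5.57249971e-02 -2.85980786e-03]
```

View pics/w1.png

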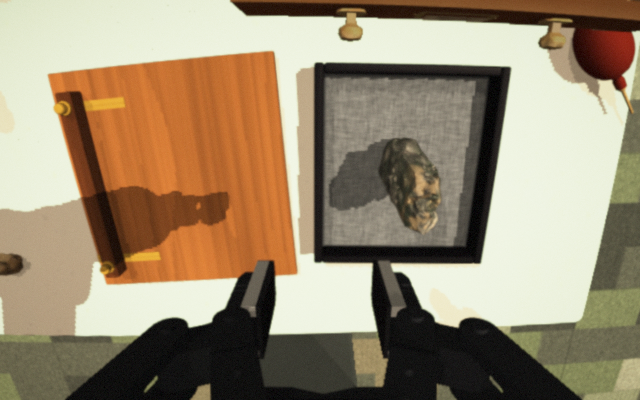

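```bash
cat >> h.py <<'E'
def quad(mask):
    cs,_=cv2.findContours(mask.astype(np.uint8),cv2.RETR_EXTERNAL,cv2.CHAIN_APPROX_NONE)
    return max(cs,key=cv2.contourArea).reshape(-1,2)
def rect(P): 
    r=cv2.minAreaRect((P[:,:2]*1000).astype(np.float32)); return np.round(r[0],1),np.round(r[1],1),round(r[2],2),cv2.boxPoints(r).round(1).tolist()
def fitline(P): # (dir, point) mm
    v=cv2.fitLine((P[:,:2]*1000).astype(np.float32),cv2.DIST_HUBER,0,.01,.01).ravel()
    return v.round(4)
E
python3 - <<'E'
from h import *
im=cv2.imread("pics/w1.png")[:,:,::-1].copy()
s={"mtx":None}
w=ctrl.get_image("wrist")
w["rot"]=np.array([-3.13747658e+00,5.57249971e-02,-2.85980786e-03]); w["pos"]=np.array([0.51354519,-0.07718009,0.23941725])
hsv=cv2.cvtColor(im,cv2.COLOR_RGB2HSV); H,S,V=[hsv[:,:,i].astype(int) for i in range(3)]
def rows_edge(mask,rows,side,x0,x1):
    o=[]
    for r in rows:
        c=np.where(mask[r,x0:x1])[0]
        if len(c): o.append([x0+(c[0]-.5 if side=='l' else c[-1]+.5),r])
    return np.array(o,float)
def cols_edge(mask,cols,side,y0,y1):
    o=[]
    for q in cols:
        c=np.where(mask[y0:y1,q])[0]
        if len(c): o.append([q,y0+(c[0]-.5 if side=='t' else c[-1]+.5)])
    return np.array(o,float)
blk=(V<70)
def rep(n,uv,z):
    P=px2plane(w,uv,z); l=fitline(P); print(n,len(uv),"dir",l[:2],"pt",l[2:], "ang",np.degrees(np.arctan2(l[1],l[0])).round(2)); return l
F=rep("tray front",rows_edge(blk,range(80,250,3),'l',305,345),.032)
B=rep("tray rear",rows_edge(blk,range(80,250,3),'r',465,520),.032)
L=rep("tray far",cols_edge(blk,range(335,490,3),'t',50,90),.032)
R=rep("tray near",cols_edge(blk,range(335,365,3),'b',230,275),.032)
def isect(a,b):
    A=np.c_[a[:2],-b[:2]]; t=np.linalg.solve(A,b[2:]-a[2:]); return a[2:]+t[0]*a[:2]
C=[isect(F,L),isect(F,R),isect(B,R),isect(B,L)]
print("corners",np.round(C,1).tolist()); 
for i in range(4): print(np.linalg.norm(C[i]-C[(i+1)%4]).round(1))
print("ctr",np.mean(C,0))
org=(S>120)&(V>90)
St=rep("step",rows_edge(org,range(65,255,3),'r',240,310),.008)
L2=rep("stand far",cols_edge(org,range(70,265,3),'t',40,95),.008)
R2=rep("stand near",cols_edge(org,range(165,235,3),'b',230,300),.008)
a,b=isect(St,L2),isect(St,R2); print("step corners",a,b,np.linalg.norm(a-b))
fd=(V<85)&(S>60)
# fence face: right boundary of dark bar in rows clear of shadow
uv=rows_edge(fd,list(range(118,180,2)),'r',60,130)
Fe=rep("fence rt edge",uv,.008); Fe2=rep("  z.028",uv,.028)
print(uv[::6].tolist())
uv=rows_edge(fd,list(range(118,245,3)),'l',55,130); rep("fence lf edge @.028",uv,.028)
vis=im[:,:,::-1].copy(); vis[fd]=(255,0,0); vis[blk]=(0,255,0); cv2.imwrite("pics/w1m.png",vis)
E
```

```text
tray front 57 dir [ 0.9991 -0.0432] pt [509.6568 -69.0889] ang -2.48
tray rear 57 dir [ 0.9989 -0.0471] pt [ 515.352 -246.139] ang -2.7
tray far 52 dir [0.0453 0.999 ] pt [ 610.839  -160.5544] ang 87.4
tray near 10 dir [0.0354 0.9994] pt [ 417.0017 -101.0739] ang 87.97
corners [[614.7999877929688, -73.5999984741211], [418.29998779296875, -65.0999984741211], [412.0, -241.3000030517578], [606.7999877929688, -250.39999389648438]]
196.7
176.2
194.9
177.0
ctr [ 512.9634  -157.62216]
step 64 dir [0.9993 0.0368] pt [521.0372 -38.2832] ang 2.11
stand far 65 dir [ 0.0371 -0.9993] pt [625.2052  65.1381] ang -87.87
stand near 24 dir [ 0.0324 -0.9995] pt [386.4881  82.7056] ang -88.14
step corners [628.89734  -34.311165] [390.56586  -43.087906] 238.49303
fence rt edge 31 dir [0.9994 0.0352] pt [547.9508 161.681 ] ang 2.02
  z.028 31 dir [0.9994 0.0352] pt [550.5707 148.372 ] ang 2.02
[[86.5, 118.0], [89.5, 130.0], [92.5, 142.0], [95.5, 154.0], [98.5, 166.0], [101.5, 178.0]]
fence lf edge @.028 43 dir [ 0.9937 -0.1118] pt [511.7854 163.9499] ang -6.42
```

View pics/w1m.png

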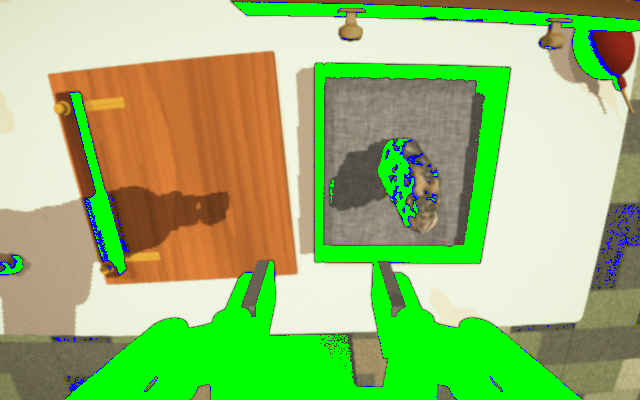

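```bash
python3 -m handwheel '[{"grip":0.5,"x":0.0015,"y":-0.005,"z":0,"yaw":0},{"grip":0.5,"x":0,"y":0,"z":0.025,"yaw":0},{"grip":0.5,"x":0,"y":0,"z":0.03,"yaw":0},{"grip":0.5,"x":0,"y":0,"z":0.03,"yaw":0},{"grip":0.5,"x":0,"y":0,"z":0.03,"yaw":0},{"grip":0.5,"x":0,"y":0,"z":0.03,"yaw":0},{"grip":0.5,"x":0,"y":0,"z":0.02,"yaw":0},{"grip":0.5,"x":0,"y":0,"z":0,"yaw":0},{"grip":0.5,"x":0,"y":0,"z":0,"yaw":0}]'
python3 - <<'E'
from h import *
im=wrist(); save(im,"w2.png"); print(im["pos"],im["rot"]); im=ctrl.get_image("scene"); save(im,"s2.png",(220,90,460,270),3)
E
```

```text
time_s: 3.05
tcp_pos: [0.5122, -0.0795, 0.0739]
tcp_rot: [3.141, -0.07, -0.004]
contact_force: [0.7, 0.1, 0.1]
finger_gap: 0.0426
[ 0.51215009 -0.07954178  0.07387463] [ 3.14074208 -0.07015734 -0.00373265]
```

View pics/w2.png

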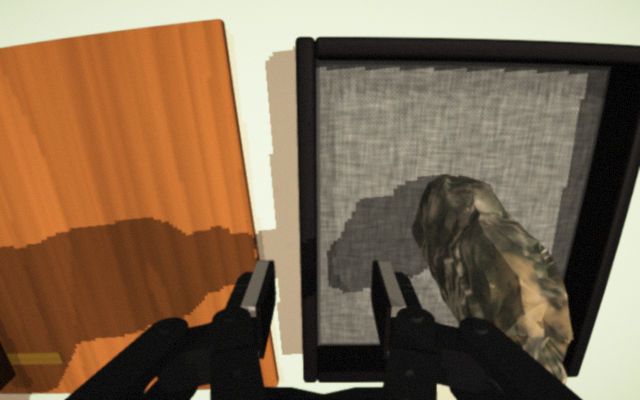

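View pics/s2.png

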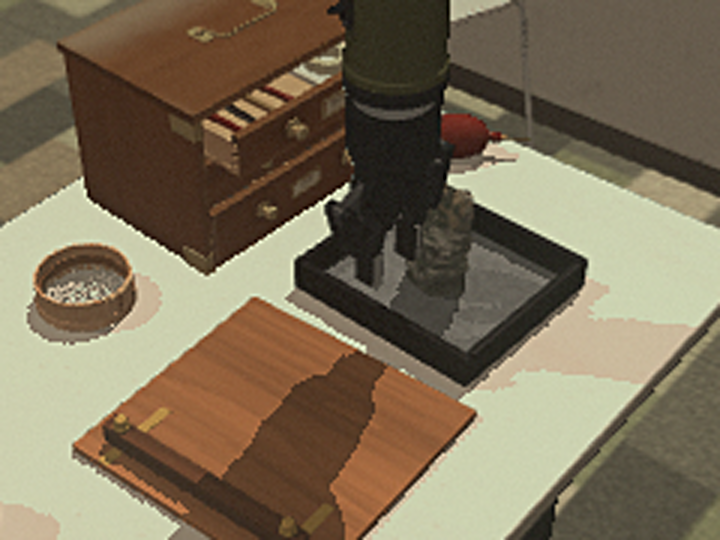

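Run:
```python
from h import *
w=ctrl.get_image("wrist"); w["pos"]=np.array([0.51215009,-0.07954178,0.07387463]);w["rot"]=np.array([3.14074208,-0.07015734,-0.00373265])
im=w["color"]; V=im.max(2).astype(int)
o=[];i=[]
for r in list(range(60,225,5)):
    c=np.where(V[r,285:330]<60)[0]; o.append([285+c[0]-.5,r]); i.append([285+c[-1]+.5,r])
l=fitline(px2plane(w,o,.032));print("outer",l); print(o[::8])
t=(515-l[2])/l[0]; print(l[3]+t*l[1])
print("inner",i[::8]); l=fitline(px2plane(w,i,.032)); print(l, l[3]+(515-l[2])/l[0]*l[1])
# tool-frame: line in y at x=0
```

```text
outer [ 9.99000e-01 -4.47000e-02  5.73431e+02 -7.17008e+01]
[[np.float64(297.5), 60], [np.float64(297.5), 100], [np.float64(298.5), 140], [np.float64(299.5), 180], [np.float64(300.5), 220]]
-69.08632
inner [[np.float64(329.5), 60], [np.float64(316.5), 100], [np.float64(316.5), 140], [np.float64(316.5), 180], [np.float64(317.5), 220]]
[ 9.991000e-01 -4.140000e-02  5.620788e+02 -8.004940e+01] -78.09858
```

```bash
python3 -m handwheel '[{"grip":0.5,"x":0.003,"y":-0.006,"z":0,"yaw":0},{"grip":0.5,"x":0,"y":0,"z":0.01,"yaw":0},{"grip":0.5,"x":0,"y":0,"z":0.01,"yaw":0},{"grip":0.5,"x":0,"y":0,"z":0.01,"yaw":0},{"grip":0.5,"x":0,"y":0,"z":0.01,"yaw":0},{"grip":0.5,"x":0,"y":0,"z":0.01,"yaw":0},{"grip":0.5,"x":0,"y":0,"z":0,"yaw":0},{"grip":0.5,"x":0,"y":0,"z":0,"yaw":0}]'
python3 - <<'E'
from h import *
im=wrist(); save(im,"w3.png"); print(im["pos"],im["rot"])
E
```

```text
time_s: 3.87
tcp_pos: [0.5155, -0.0728, 0.0232]
tcp_rot: [-3.141, 0.068, 0.004]
contact_force: [0.6, 0.4, 0.6]
finger_gap: 0.0426
[ 0.51551072 -0.07280464  0.02324332] [-3.14065822  0.06776215  0.00352617]
```

View pics/w3.png

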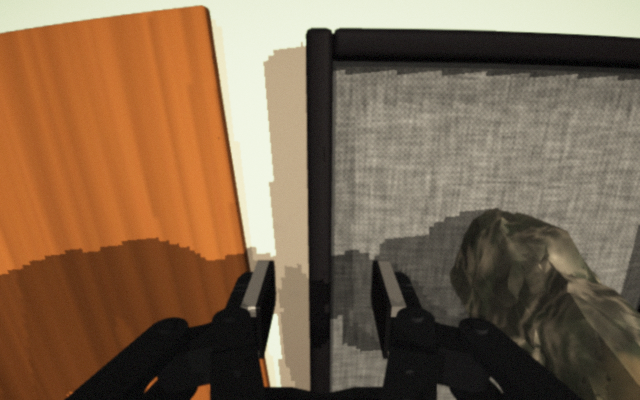

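The front wall (cols 307–332) lies centrally between the jaws (cols 272 and 374), so I'll close on it.

```bash
python3 -m handwheel '[{"grip":0.3,"x":0,"y":0,"z":0,"yaw":0},{"grip":0.2,"x":0,"y":0,"z":0,"yaw":0},{"grip":0.15,"x":0,"y":0,"z":0,"yaw":0},{"grip":0.1,"x":0,"y":0,"z":0,"yaw":0},{"grip":0.05,"x":0,"y":0,"z":0,"yaw":0},{"grip":0,"x":0,"y":0,"z":0,"yaw":0},{"grip":0,"x":0,"y":0,"z":0,"yaw":0},{"grip":0,"x":0,"y":0,"z":0,"yaw":0}]' 35
python3 - <<'E'
from h import *
im=wrist(); save(im,"w4.png"); print(im["pos"],im["rot"])
E
```

```text
time_s: 4.58
tcp_pos: [0.5166, -0.0725, 0.0249]
tcp_rot: [-3.141, 0.067, -0.002]
contact_force: [-1.0, 1.9, 6.1]
finger_gap: 0.008
[ 0.51658375 -0.07247749  0.0248566 ] [-3.14055835e+00  6.73042355e-02 -1.62114390e-03]
```

View pics/w4.png

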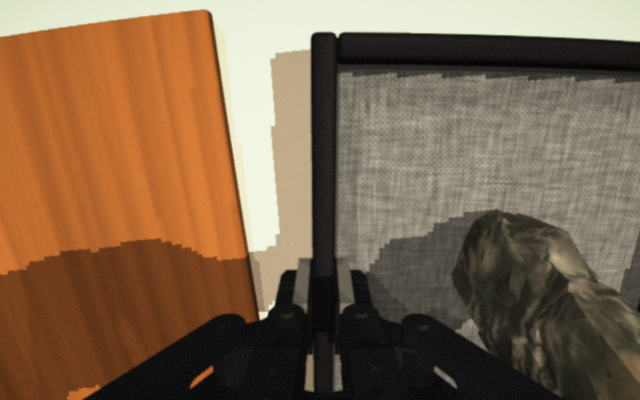

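```bash
python3 -m handwheel '[{"grip":0,"x":0,"y":0,"z":-0.001,"yaw":0},{"grip":0,"x":0,"y":0,"z":-0.002,"yaw":0},{"grip":0,"x":0,"y":0,"z":-0.002,"yaw":0},{"grip":0,"x":0,"y":0,"z":-0.002,"yaw":0},{"grip":0,"x":0,"y":0,"z":-0.002,"yaw":0},{"grip":0,"x":0,"y":0,"z":-0.002,"yaw":0},{"grip":0,"x":0,"y":0,"z":-0.002,"yaw":0},{"grip":0,"x":0,"y":0,"z":-0.002,"yaw":0},{"grip":0,"x":0,"y":0,"z":0,"yaw":0},{"grip":0,"x":0,"y":0,"z":0,"yaw":0}]' 40
python3 - <<'E'
from h import *
s=ctrl.observe(); print(s["contact_force"],s["tcp_pos"]); im=ctrl.get_image("scene"); save(im,"s5.png",(280,120,440,240),5); im=wrist(); save(im,"w5.png")
E
```

```text
time_s: 5.47
tcp_pos: [0.5163, -0.0729, 0.0394]
tcp_rot: [-3.141, 0.068, -0.0]
contact_force: [0.0, 0.3, -5.8]
finger_gap: 0.008
[ 0.01655573  0.2754879  -5.75319502] [ 0.5162802  -0.0728936   0.03941962]
```

View pics/s5.png

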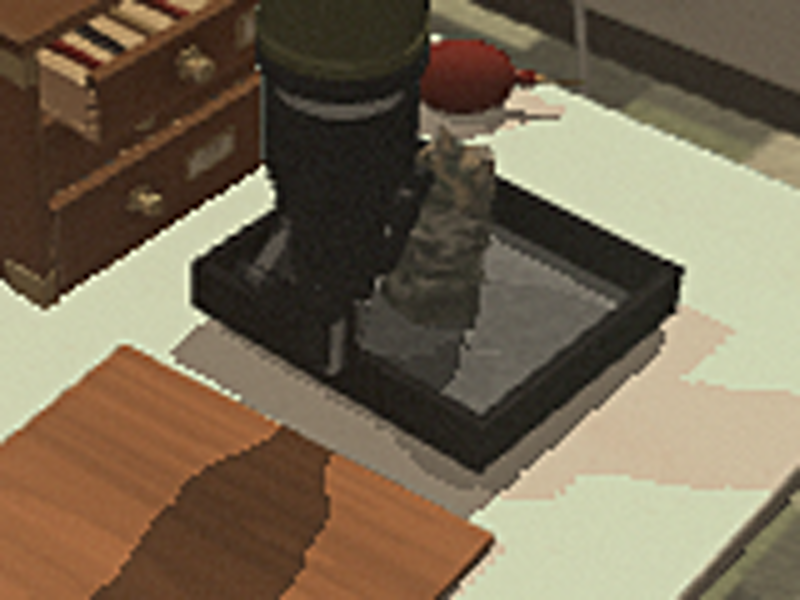

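View pics/w5.png

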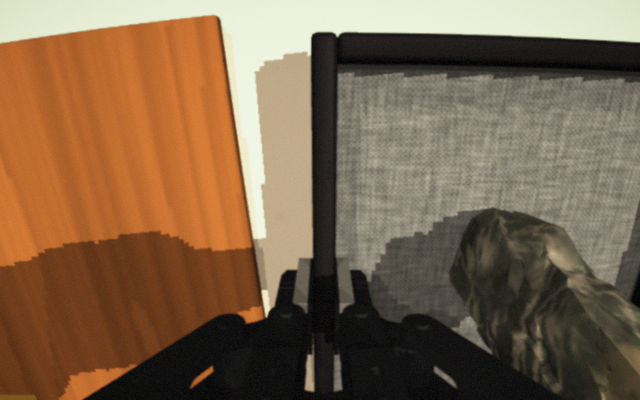

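Run:
```python
from h import *
im=ctrl.get_image("scene"); s=ctrl.observe(); print(s["ft_torque"],s["contact_force"])
f=np.array([.045,.999]);l=np.array([-.999,.045]); 
fw=np.array([516.4,-72.9])/1000+.0045*f
for nm,fr,lr in [("F+",0,.1),("F-",0,-.1),("R+",-.18,.1),("R-",-.18,-.1)]:
    p=fw+fr*f+lr*l
    print(nm,[( (proj(im,[*p,z])[0]-[280,120])*5).round(0).tolist() for z in (0,.014,.032,.046)])
```

```text
[ 0.53397111 -0.03747529 -0.02046735] [ 0.34152179 -0.54102024 -5.57726648]
F+ [[473.0, 492.0], [475.0, 472.0], [477.0, 446.0], [479.0, 426.0]]
F- [[188.0, 322.0], [188.0, 303.0], [187.0, 277.0], [186.0, 257.0]]
R+ [[672.0, 321.0], [676.0, 301.0], [680.0, 276.0], [683.0, 256.0]]
R- [[393.0, 177.0], [394.0, 158.0], [395.0, 134.0], [396.0, 114.0]]
```

```bash
python3 -m handwheel '[{"grip":0,"x":0,"y":0,"z":0,"yaw":0},{"grip":0,"x":0,"y":0,"z":0,"yaw":0},{"grip":0,"x":0,"y":0,"z":0,"yaw":0}]' 20
python3 - <<'E'
from h import *
s=ctrl.observe(); print(s["contact_force"],s["ft_torque"],s["tcp_pos"]); im=ctrl.get_image("scene"); save(im,"s6.png",(310,140,430,230),6.6)
E
```

```text
time_s: 5.87
tcp_pos: [0.5162, -0.0729, 0.0392]
tcp_rot: [-3.141, 0.068, 0.0]
contact_force: [-0.3, -0.3, -6.5]
finger_gap: 0.0076
[-0.32676093 -0.29542492 -6.4546433 ] [ 0.45817492 -0.01913652  0.03515605] [ 0.51617758 -0.07287126  0.03921522]
```

View pics/s6.png

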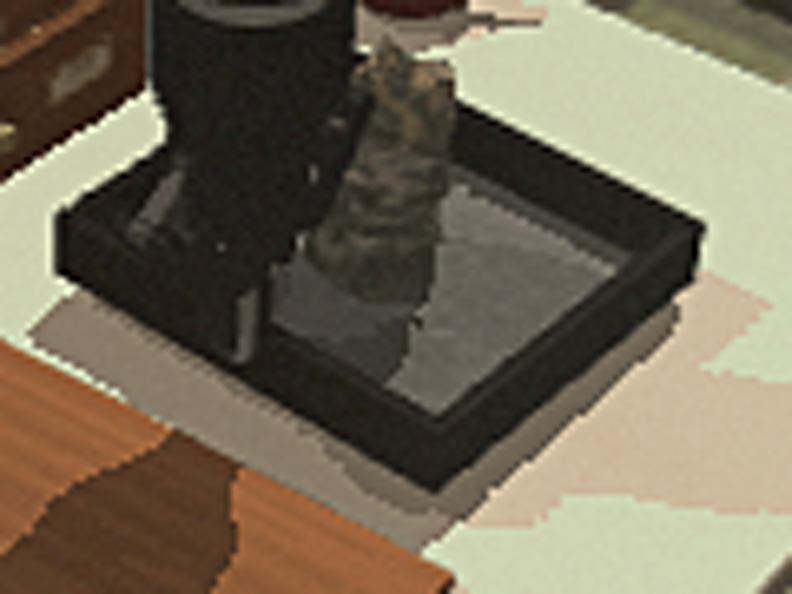

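```bash
python3 -m handwheel '[{"grip":0,"x":0,"y":0,"z":0.003,"yaw":0},{"grip":0,"x":0,"y":0,"z":0.003,"yaw":0},{"grip":0,"x":0,"y":0,"z":0.003,"yaw":0},{"grip":0,"x":0,"y":0,"z":0.002,"yaw":0},{"grip":0,"x":0,"y":0,"z":0.002,"yaw":0},{"grip":0,"x":0,"y":0,"z":0.001,"yaw":0},{"grip":0,"x":0,"y":0,"z":0,"yaw":0},{"grip":0,"x":0,"y":0,"z":0,"yaw":0}]'
```

```text
time_s: 6.58
tcp_pos: [0.5162, -0.0726, 0.0254]
tcp_rot: [-3.141, 0.067, -0.0]
contact_force: [-0.3, 2.2, -2.7]
finger_gap: 0.008
```

```bash
python3 -m handwheel '[{"grip":0,"x":0,"y":0,"z":0.001,"yaw":0},{"grip":0.1,"x":0,"y":0,"z":0,"yaw":0},{"grip":0.2,"x":0,"y":0,"z":0,"yaw":0},{"grip":0.25,"x":0,"y":0,"z":-0.003,"yaw":0},{"grip":0.25,"x":0,"y":0,"z":-0.004,"yaw":0},{"grip":0.25,"x":0,"y":0,"z":-0.003,"yaw":0},{"grip":0.25,"x":0,"y":0,"z":0,"yaw":0},{"grip":0.25,"x":0,"y":0,"z":0,"yaw":0}]'
```

```text
time_s: 7.25
tcp_pos: [0.5165, -0.0731, 0.0347]
tcp_rot: [3.141, -0.068, 0.001]
contact_force: [-0.1, -0.7, -0.2]
finger_gap: 0.021
```

```bash
python3 -m handwheel '[{"grip":0.15,"x":0,"y":0,"z":0.001,"yaw":0},{"grip":0.1,"x":0,"y":0,"z":0,"yaw":0},{"grip":0,"x":0,"y":0,"z":0,"yaw":0},{"grip":0,"x":0,"y":0,"z":0,"yaw":0},{"grip":0,"x":0,"y":0,"z":0,"yaw":0}]' 30
python3 -m handwheel '[{"grip":0,"x":0,"y":0,"z":-0.001,"yaw":0},{"grip":0,"x":0,"y":0,"z":-0.002,"yaw":0},{"grip":0,"x":0,"y":0,"z":-0.002,"yaw":0},{"grip":0,"x":0,"y":0,"z":-0.002,"yaw":0},{"grip":0,"x":0,"y":0,"z":-0.002,"yaw":0},{"grip":0,"x":0,"y":0,"z":-0.002,"yaw":0},{"grip":0,"x":0,"y":0,"z":-0.002,"yaw":0},{"grip":0,"x":0,"y":0,"z":0,"yaw":0}]'
python3 - <<'E'
from h import *
s=ctrl.observe(); print(s["contact_force"],s["ft_torque"],s["tcp_pos"]); im=ctrl.get_image("scene"); save(im,"s7.png",(310,140,430,230),6.6)
E
```

```text
time_s: 7.67
tcp_pos: [0.5162, -0.0727, 0.0333]
tcp_rot: [-3.141, 0.068, 0.0]
contact_force: [-0.5, 1.0, 1.7]
finger_gap: 0.008
time_s: 8.33
tcp_pos: [0.5162, -0.0728, 0.0466]
tcp_rot: [-3.141, 0.068, -0.0]
contact_force: [-0.5, -0.6, -4.9]
finger_gap: 0.0078
[-0.54801048 -0.58373171 -4.9104457 ] [ 0.21004524  0.0163202  -0.02951137] [ 0.5162422  -0.0728186   0.04662589]
```

View pics/s7.png

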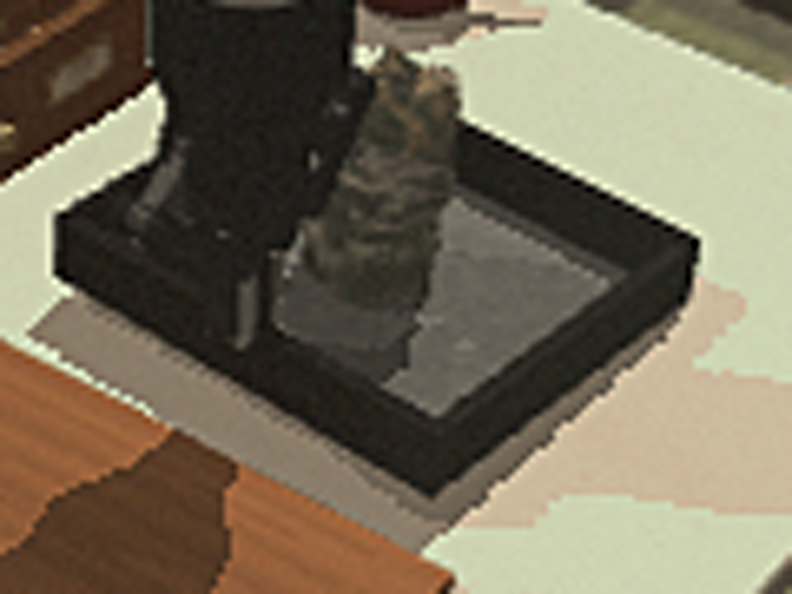

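```bash
python3 -m handwheel '[{"grip":0,"x":0,"y":-0.001,"z":0,"yaw":0},{"grip":0,"x":0,"y":-0.002,"z":0,"yaw":-0.002},{"grip":0,"x":-0.0004,"y":-0.003,"z":0,"yaw":-0.004},{"grip":0,"x":-0.0004,"y":-0.003,"z":0,"yaw":-0.004},{"grip":0,"x":-0.0004,"y":-0.003,"z":0,"yaw":-0.004},{"grip":0,"x":-0.0004,"y":-0.003,"z":0,"yaw":-0.004},{"grip":0,"x":-0.0004,"y":-0.003,"z":0,"yaw":-0.004},{"grip":0,"x":-0.0004,"y":-0.003,"z":0,"yaw":-0.004}]'
python3 - <<'E'
from h import *
s=ctrl.observe(); print(s["contact_force"],s["ft_torque"],s["tcp_pos"]); im=ctrl.get_image("scene"); save(im,"s8.png",(310,140,430,230),6.6)
im=wrist(); save(im,"w8.png")
E
```

```text
time_s: 9.05
tcp_pos: [0.5144, -0.0514, 0.0463]
tcp_rot: [-3.141, 0.026, 0.0]
contact_force: [0.6, -0.4, -4.5]
finger_gap: 0.008
[ 0.62813761 -0.36279719 -4.50381565] [ 0.1702623   0.0032591  -0.01180641] [ 0.51444746 -0.05138995  0.04628006]
```

View pics/s8.png

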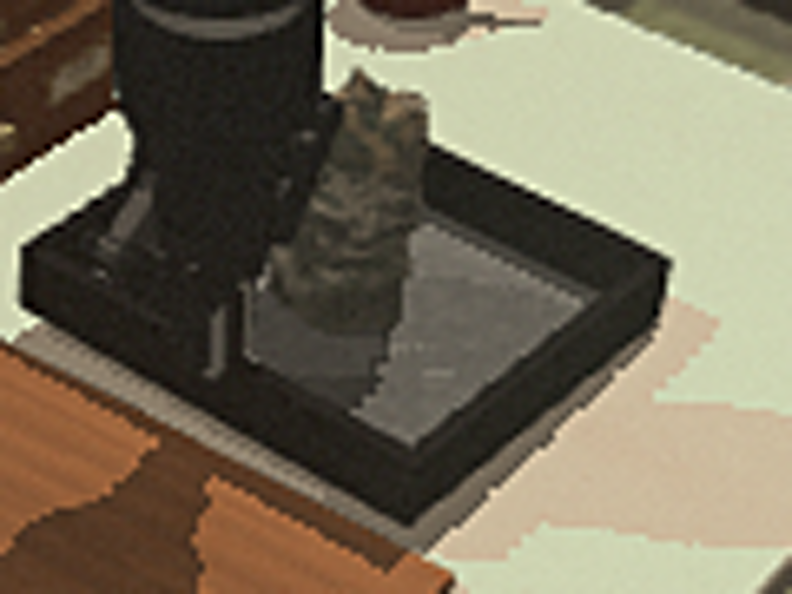

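View pics/w8.png

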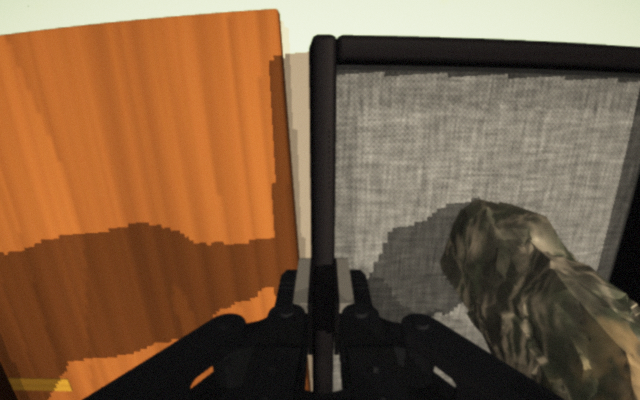

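```bash
python3 -m handwheel '[{"grip":0,"x":-0.0004,"y":-0.003,"z":0,"yaw":-0.005},{"grip":0,"x":-0.0004,"y":-0.0035,"z":0,"yaw":-0.006},{"grip":0,"x":-0.0004,"y":-0.0035,"z":0,"yaw":-0.006},{"grip":0,"x":-0.0004,"y":-0.0035,"z":0,"yaw":-0.006},{"grip":0,"x":-0.0004,"y":-0.0035,"z":0,"yaw":-0.006},{"grip":0,"x":-0.0004,"y":-0.0035,"z":0,"yaw":-0.006},{"grip":0,"x":-0.0004,"y":-0.0035,"z":0,"yaw":-0.006},{"grip":0,"x":-0.0003,"y":-0.0035,"z":0,"yaw":-0.006},{"grip":0,"x":-0.0003,"y":-0.0035,"z":0,"yaw":-0.005},{"grip":0,"x":-0.0003,"y":-0.0035,"z":0,"yaw":-0.002}]'
python3 - <<'E'
from h import *
s=ctrl.observe(); print(s["contact_force"],s["ft_torque"],s["tcp_pos"]); im=ctrl.get_image("scene"); save(im,"s9.png",(300,140,420,230),6.6)
im=wrist(); save(im,"w9.png")
E
```

```text
time_s: 9.98
tcp_pos: [0.5105, -0.017, 0.0463]
tcp_rot: [-3.141, -0.059, -0.0]
contact_force: [0.1, -0.0, -4.2]
finger_gap: 0.0078
[ 0.07312444 -0.03701041 -4.23793963] [0.11056075 0.01653614 0.01961961] [ 0.51050465 -0.01699928  0.04631542]
```

View pics/s9.png

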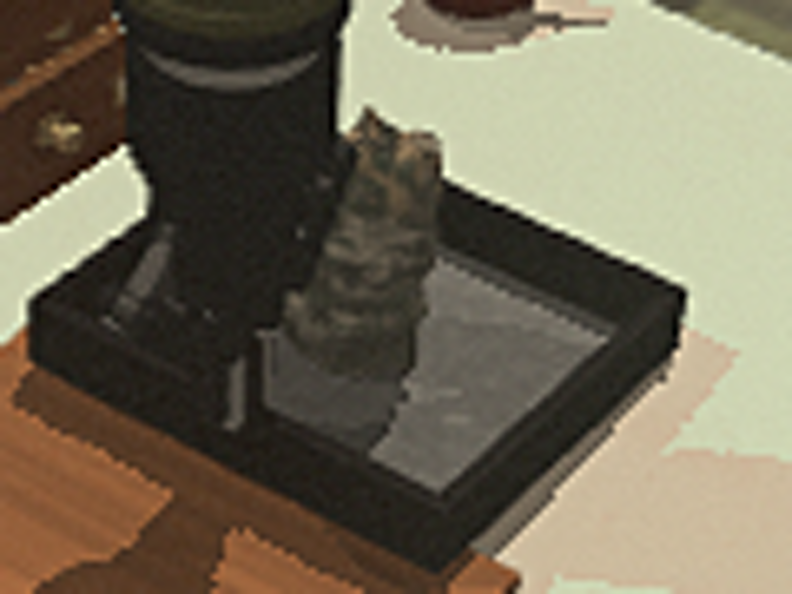

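View pics/w9.png

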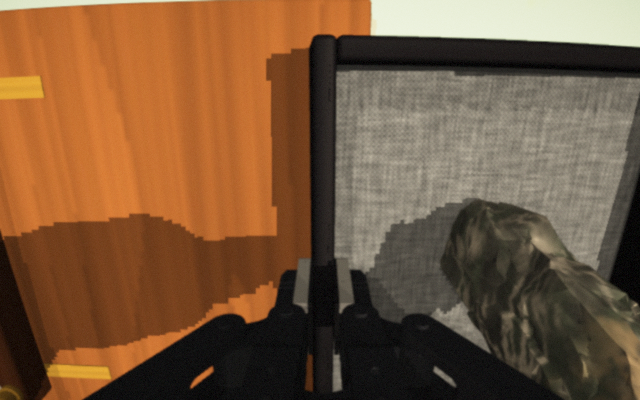

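```bash
python3 -m handwheel '[{"grip":0,"x":-0.0001,"y":-0.004,"z":0,"yaw":0},{"grip":0,"x":-0.0001,"y":-0.004,"z":0,"yaw":0},{"grip":0,"x":-0.0001,"y":-0.004,"z":0,"yaw":0},{"grip":0,"x":-0.0001,"y":-0.004,"z":0,"yaw":0},{"grip":0,"x":-0.0001,"y":-0.004,"z":0,"yaw":0},{"grip":0,"x":-0.0001,"y":-0.004,"z":0,"yaw":0},{"grip":0,"x":-0.0001,"y":-0.004,"z":0,"yaw":0},{"grip":0,"x":-0.0001,"y":-0.004,"z":0,"yaw":0},{"grip":0,"x":-0.0001,"y":-0.004,"z":0,"yaw":0},{"grip":0,"x":-0.0001,"y":-0.004,"z":-0.0005,"yaw":0}]'
python3 -m handwheel '[{"grip":0,"x":-0.0001,"y":-0.003,"z":-0.0005,"yaw":0},{"grip":0,"x":-0.0001,"y":-0.003,"z":-0.0005,"yaw":0},{"grip":0,"x":-0.0001,"y":-0.003,"z":-0.0005,"yaw":0},{"grip":0,"x":-0.0001,"y":-0.003,"z":0,"yaw":0},{"grip":0,"x":-0.0001,"y":-0.003,"z":0,"yaw":0},{"grip":0,"x":-0.0001,"y":-0.003,"z":0,"yaw":0}]'
python3 - <<'E'
from h import *
s=ctrl.observe(); print(s["contact_force"],s["ft_torque"],s["tcp_pos"]); im=ctrl.get_image("scene"); save(im,"s10.png",(270,140,410,240),5.6)
E
```

```text
time_s: 10.92
tcp_pos: [0.5079, 0.023, 0.0467]
tcp_rot: [-3.141, -0.058, 0.0]
contact_force: [0.5, -1.2, -5.4]
finger_gap: 0.0081
time_s: 11.42
tcp_pos: [0.5068, 0.0407, 0.0483]
tcp_rot: [3.141, 0.057, 0.0]
contact_force: [-0.9, -1.1, -4.5]
finger_gap: 0.0079
[-0.92444842 -1.13807339 -4.46849696] [ 0.0542398  -0.01072203  0.06250047] [0.50676326 0.04069794 0.0483371 ]
```

View pics/s10.png

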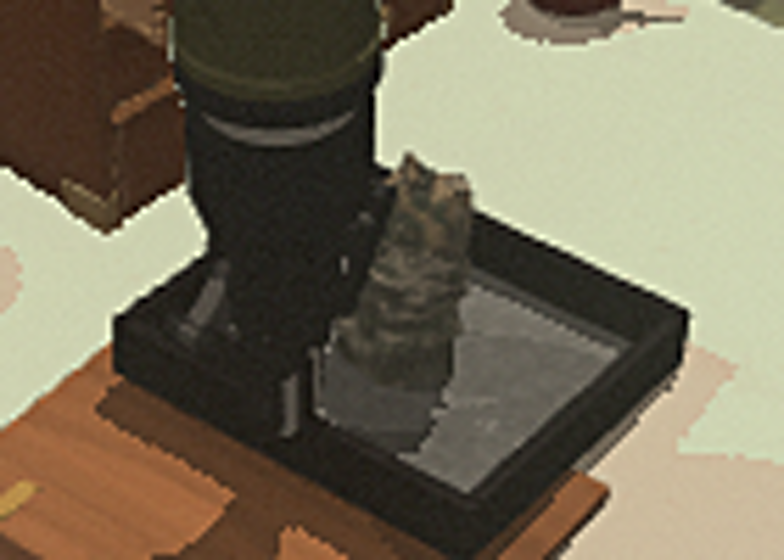

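```bash
python3 -m handwheel '[{"grip":0,"x":-0.0001,"y":-0.003,"z":0,"yaw":0},{"grip":0,"x":-0.0001,"y":-0.003,"z":0,"yaw":0},{"grip":0,"x":-0.0001,"y":-0.003,"z":0.0003,"yaw":0},{"grip":0,"x":-0.0001,"y":-0.003,"z":0.0006,"yaw":0},{"grip":0,"x":0,"y":-0.003,"z":0.0008,"yaw":0},{"grip":0,"x":0,"y":-0.003,"z":0.0008,"yaw":0},{"grip":0,"x":0,"y":-0.003,"z":0.0008,"yaw":0},{"grip":0,"x":0,"y":-0.003,"z":0.0008,"yaw":0},{"grip":0,"x":0,"y":-0.003,"z":0.0008,"yaw":0},{"grip":0,"x":0,"y":-0.003,"z":0.0008,"yaw":0}]'
python3 - <<'E'
from h import *
s=ctrl.observe(); print(s["contact_force"],s["ft_torque"],s["tcp_pos"]); im=ctrl.get_image("scene"); save(im,"s11.png",(250,140,410,250),4.9)
E
```

```text
time_s: 12.3
tcp_pos: [0.5053, 0.0706, 0.0426]
tcp_rot: [3.141, 0.058, 0.0]
contact_force: [0.5, -3.3, -1.2]
finger_gap: 0.0079
[ 0.53329064 -3.32535879 -1.18568472] [-0.83971368 -0.05744177 -0.02436605] [0.5052611  0.07061042 0.04257837]
```

View pics/s11.png

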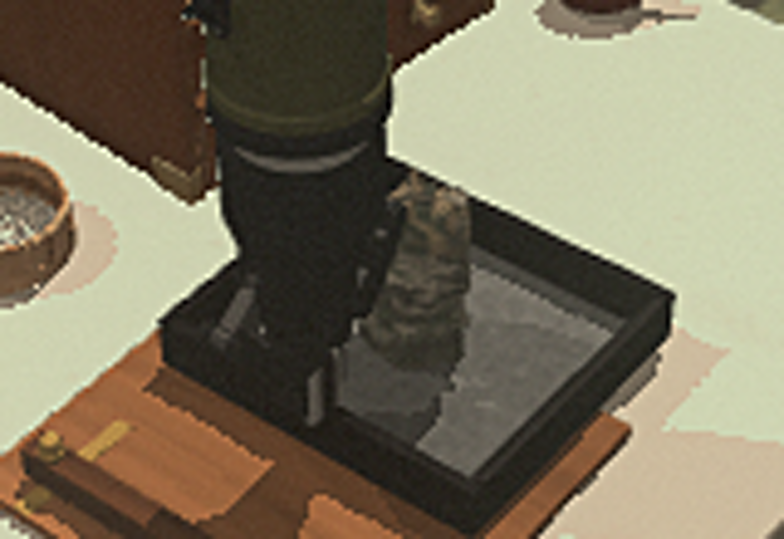

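```bash
python3 -m handwheel '[{"grip":0,"x":0,"y":-0.003,"z":0.0004,"yaw":0},{"grip":0,"x":0,"y":-0.003,"z":0.0004,"yaw":0},{"grip":0,"x":0,"y":-0.003,"z":0.0003,"yaw":0},{"grip":0,"x":0,"y":-0.003,"z":0,"yaw":0},{"grip":0,"x":0,"y":-0.003,"z":0,"yaw":0},{"grip":0,"x":0,"y":-0.003,"z":0,"yaw":0},{"grip":0,"x":0,"y":-0.003,"z":0,"yaw":0},{"grip":0,"x":0,"y":-0.003,"z":0,"yaw":0},{"grip":0,"x":0,"y":-0.002,"z":0,"yaw":0},{"grip":0,"x":0,"y":0,"z":0,"yaw":0}]'
python3 - <<'E'
from h import *
s=ctrl.observe(); print(s["contact_force"],s["ft_torque"],s["tcp_pos"]); im=ctrl.get_image("scene"); save(im,"s12.png",(240,140,410,260),4.7)
im=wrist(); save(im,"w12.png")
E
```

```text
time_s: 13.18
tcp_pos: [0.5042, 0.0975, 0.0415]
tcp_rot: [-3.14, -0.059, -0.0]
contact_force: [-0.4, -0.8, -0.4]
finger_gap: 0.0076
[-0.43007979 -0.83784007 -0.41501932] [-0.23118942  0.1028734   0.02660894] [0.50422363 0.09745802 0.04148485]
```

View pics/s12.png

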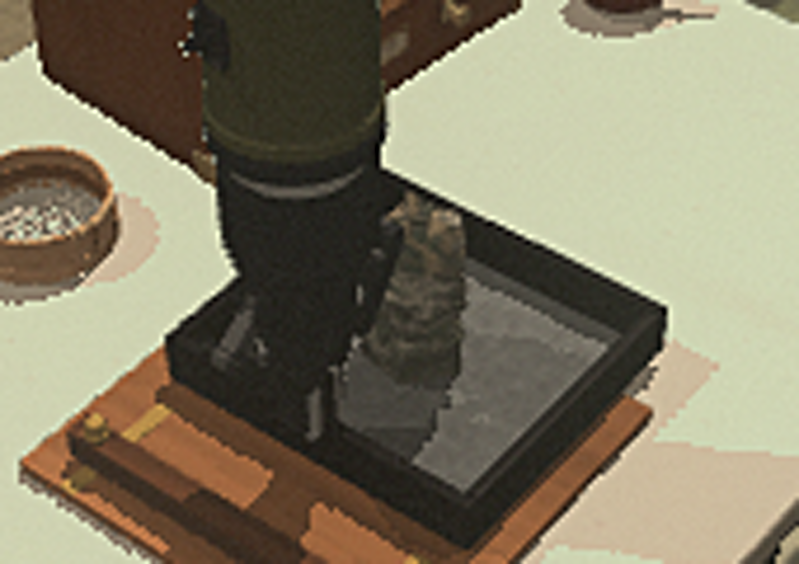

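View pics/w12.png

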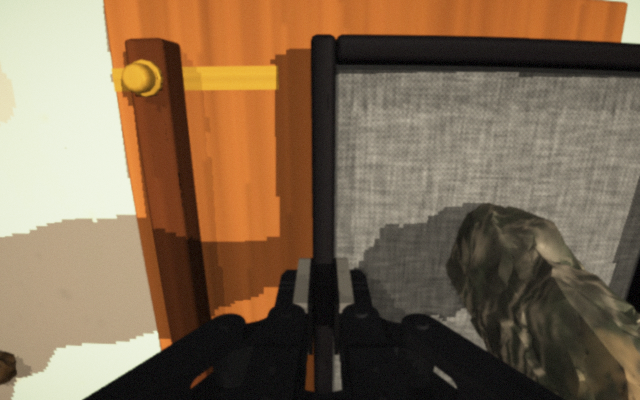

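```bash
python3 -m handwheel '[{"grip":0.1,"x":0,"y":0,"z":0,"yaw":0},{"grip":0.2,"x":0,"y":0,"z":0,"yaw":0},{"grip":0.3,"x":0,"y":0,"z":0,"yaw":0},{"grip":0.3,"x":0,"y":0,"z":0,"yaw":0},{"grip":0.3,"x":0,"y":0,"z":-0.01,"yaw":0},{"grip":0.3,"x":0,"y":0,"z":-0.02,"yaw":0},{"grip":0.3,"x":0,"y":0,"z":-0.03,"yaw":0},{"grip":0.3,"x":0,"y":0,"z":-0.03,"yaw":0},{"grip":0.3,"x":0,"y":0,"z":-0.03,"yaw":0},{"grip":0.3,"x":0,"y":0,"z":-0.03,"yaw":0}]'
python3 -m handwheel '[{"grip":0.3,"x":0,"y":0,"z":-0.03,"yaw":0},{"grip":0.3,"x":0,"y":0,"z":-0.02,"yaw":0},{"grip":0.3,"x":0,"y":0.01,"z":0,"yaw":0},{"grip":0.3,"x":0,"y":0.02,"z":0,"yaw":0},{"grip":0.3,"x":0,"y":0.02,"z":0,"yaw":0},{"grip":0.3,"x":0,"y":0.02,"z":0,"yaw":0},{"grip":0.3,"x":0,"y":0.02,"z":0,"yaw":0},{"grip":0.3,"x":0,"y":0.01,"z":0,"yaw":0},{"grip":0.3,"x":0,"y":0,"z":0,"yaw":0},{"grip":0.3,"x":0,"y":0,"z":0,"yaw":0}]'
python3 - <<'E'
from h import *
s=ctrl.observe(); print(s["joint_pos"])
im=wrist(); save(im,"w13.png"); print(im["pos"],im["rot"])
E
```

```text
time_s: 14.12
tcp_pos: [0.504, 0.0964, 0.1938]
tcp_rot: [-3.141, -0.058, -0.001]
contact_force: [0.6, 0.0, -0.5]
finger_gap: 0.026
time_s: 14.95
tcp_pos: [0.5078, -0.0032, 0.2416]
tcp_rot: [-3.14, -0.056, 0.0]
contact_force: [-0.8, 0.5, -0.1]
finger_gap: 0.0256
[ 0.12972398  0.32480281 -0.23388302  1.79930852  0.08580204  1.02741642
 -1.67167314]
[ 0.50780035 -0.00319939  0.24155485] [-3.14048481e+00 -5.63894990e-02  1.42251387e-04]
```

View pics/w13.png

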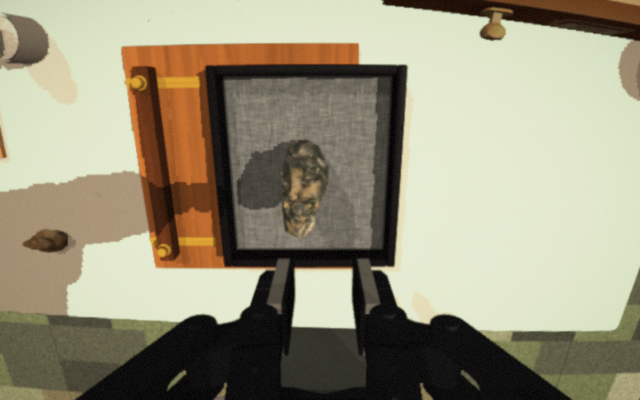

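```bash
cat > m.py <<'E'
from h import *
def edges(V,rows,x0,x1):
    o=[];i=[]
    for r in rows:
        c=np.where(V[r,x0:x1]<70)[0]
        if len(c): o.append([x0+c[0]-.5,r]); i.append([x0+c[-1]+.5,r])
    return o,i
def rp(n,l): print(n,l,"ang",round(float(np.arctan(l[1]/l[0])),4) if abs(l[0])>.5 else round(float(np.arctan(l[0]/l[1])),4))
def isect(a,b):
    A=np.c_[a[:2],-b[:2]]; t=np.linalg.solve(A,b[2:]-a[2:]); return a[2:]+t[0]*a[:2]
E
python3 - <<'E'
from m import *
w=wrist(); im=w["color"]; hsv=cv2.cvtColor(im,cv2.COLOR_RGB2HSV); S=hsv[:,:,1].astype(int); V=im.max(2).astype(int)
rows=range(85,245,4)
zt=.040
o,_=edges(V,rows,200,230); F=fitline(px2plane(w,o,zt)); rp("front outer",F)
_,o=edges(V,rows,385,412); B=fitline(px2plane(w,o,zt)); rp("rear outer",B)
top=[];st=[]
for c in range(225,395,5):
    q=np.where(V[55:90,c]<70)[0]; top.append([c,55+q[0]-.5])
org=(S>120)&(V>90)
for c in range(140,350,5):
    q=np.where(org[30:80,c])[0]
    st.append([c,30+q[0]-.5])
L=fitline(px2plane(w,top,zt)); rp("far",L); SL=fitline(px2plane(w,st,.008)); rp("stand far",SL)
bot=[]
for c in range(235,262,3):
    q=np.where(V[245:280,c]<70)[0]; bot.append([c,245+q[-1]+.5])
Rn=fitline(px2plane(w,bot,zt)); rp("near",Rn)
C=[isect(F,L),isect(F,Rn),isect(B,Rn),isect(B,L)]
for c in C: print(c.round(1))
print("ctr",np.mean(C,0).round(1))
# fence face foot: last dark-brown col
f=[]
for r in range(105,235,4):
    g=im[r,130:200].max(1).astype(int); d=np.diff(cv2.GaussianBlur(g.astype(np.float32).reshape(1,-1),(5,1),0).ravel()); k=int(np.argmax(d[12:]))+12; f.append([130+k+.5,r])
print(f[::6]); FF=fitline(px2plane(w,f,.008)); rp("fence foot",FF)
E
```

```text
front outer [9.994000e-01 3.530000e-02 5.134558e+02 1.007047e+02] ang 0.0353
rear outer [ 9.994000e-01  3.530000e-02  5.158377e+02 -7.737190e+01] ang 0.0353
far [ 3.590000e-02 -9.994000e-01  6.064408e+02  1.395310e+01] ang -0.0359
stand far [ 3.420000e-02 -9.994000e-01  6.243684e+02  8.860470e+01] ang -0.0342
near [6.090000e-02 9.981000e-01 4.063988e+02 7.407700e+01] ang 0.0609
[603.2 103.9]
[407.8  97. ]
[396.9 -81.6]
[609.6 -74.1]
ctr [504.4  11.3]
[[160.5, 105], [163.5, 129], [166.5, 153], [169.5, 177], [173.5, 201], [176.5, 225]]
fence foot [9.993000e-01 3.780000e-02 5.145814e+02 1.597781e+02] ang 0.0378
```

```bash
python3 -m handwheel '[{"grip":0.35,"x":-0.001,"y":0.01,"z":0,"yaw":0},{"grip":0.35,"x":0,"y":0.02,"z":0,"yaw":0},{"grip":0.35,"x":0,"y":0.02,"z":0,"yaw":0},{"grip":0.35,"x":0,"y":0.015,"z":0,"yaw":0},{"grip":0.35,"x":0,"y":0.0055,"z":0,"yaw":0},{"grip":0.35,"x":0,"y":0,"z":0.02,"yaw":0},{"grip":0.35,"x":0,"y":0,"z":0.03,"yaw":0},{"grip":0.35,"x":0,"y":0,"z":0.03,"yaw":0},{"grip":0.35,"x":0,"y":0,"z":0.03,"yaw":0},{"grip":0.35,"x":0,"y":0,"z":0.02,"yaw":0}]'
python3 -m handwheel '[{"grip":0.35,"x":0,"y":0,"z":0.01,"yaw":0},{"grip":0.35,"x":0,"y":0,"z":0,"yaw":0},{"grip":0.35,"x":0,"y":0,"z":0,"yaw":0}]'
python3 - <<'E'
from m import *
w=wrist(); save(w,"w14.png"); print(w["pos"],w["rot"])
s=ctrl.get_image("scene"); save(s,"s14.png",(240,110,440,260),4)
E
```

```text
time_s: 15.88
tcp_pos: [0.5086, -0.0729, 0.1092]
tcp_rot: [-3.14, -0.06, 0.003]
contact_force: [0.3, 0.1, -0.1]
finger_gap: 0.0297
time_s: 16.13
tcp_pos: [0.5099, -0.0734, 0.1018]
tcp_rot: [-3.141, -0.059, 0.0]
contact_force: [-0.5, -0.6, 1.1]
finger_gap: 0.03
[ 0.50987383 -0.07340236  0.10180252] [-3.14070142e+00 -5.90242081e-02  2.22666618e-04]
```

View pics/w14.png

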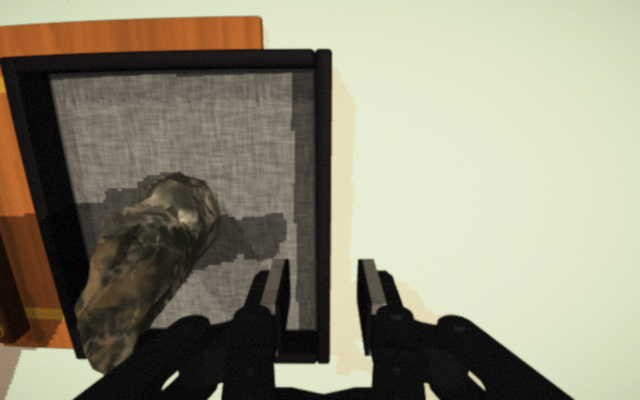

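View pics/s14.png

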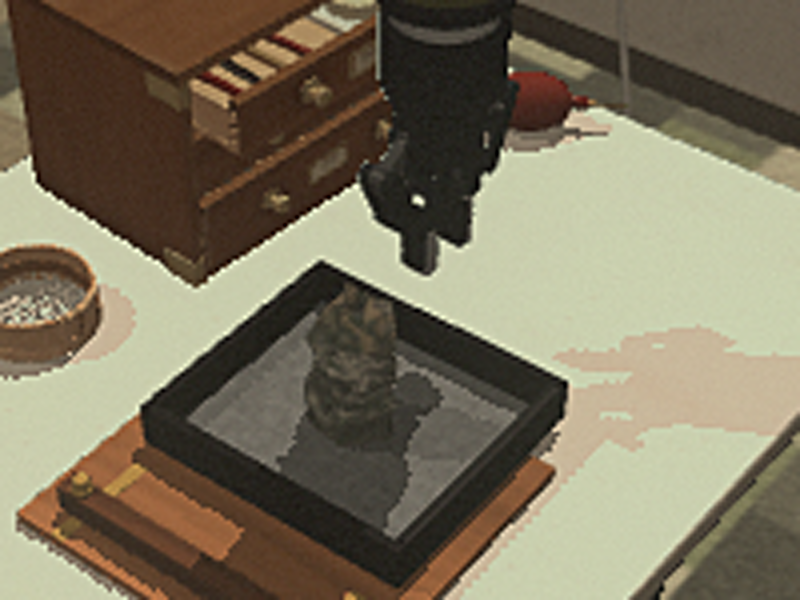

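```bash
python3 -m handwheel '[{"grip":0.35,"x":0,"y":0,"z":0.01,"yaw":0},{"grip":0.35,"x":0,"y":0,"z":0.02,"yaw":0},{"grip":0.35,"x":0,"y":0,"z":0.02,"yaw":0},{"grip":0.35,"x":0,"y":0,"z":0.01,"yaw":0},{"grip":0.3,"x":0,"y":0,"z":0,"yaw":0},{"grip":0.2,"x":0,"y":0,"z":0,"yaw":0},{"grip":0.2,"x":0,"y":0,"z":0,"yaw":0}]'
python3 - <<'E'
from m import *
w=wrist(); save(w,"w15.png"); print(w["pos"],w["rot"])
E
```

```text
time_s: 16.82
tcp_pos: [0.5102, -0.074, 0.0423]
tcp_rot: [3.141, 0.058, 0.002]
contact_force: [0.7, -0.2, 0.6]
finger_gap: 0.017
[ 0.51020387 -0.07396267  0.04228647] [3.14092174e+00 5.77360403e-02 1.97464991e-03]
```

View pics/w15.png

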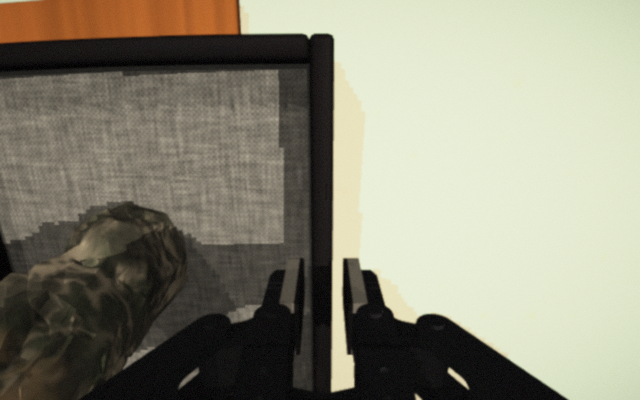

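```bash
python3 -m handwheel '[{"grip":0.1,"x":0,"y":0,"z":0,"yaw":0},{"grip":0,"x":0,"y":0,"z":0,"yaw":0},{"grip":0,"x":0,"y":0,"z":0,"yaw":0},{"grip":0,"x":0,"y":0,"z":0,"yaw":0}]' 30
python3 -m handwheel '[{"grip":0,"x":0,"y":-0.001,"z":0,"yaw":0},{"grip":0,"x":0,"y":-0.002,"z":0,"yaw":0},{"grip":0,"x":0,"y":-0.003,"z":0,"yaw":0},{"grip":0,"x":0,"y":-0.003,"z":0,"yaw":0},{"grip":0,"x":0,"y":-0.003,"z":0,"yaw":0},{"grip":0,"x":0,"y":-0.003,"z":0,"yaw":0}]'
python3 - <<'E'
from m import *
s=ctrl.observe(); print(s["ft_torque"])
s=ctrl.get_image("scene"); save(s,"s16.png",(220,130,420,280),4)
E
```

```text
time_s: 17.2
tcp_pos: [0.5103, -0.0738, 0.0425]
tcp_rot: [3.141, 0.058, 0.003]
contact_force: [-1.7, 0.5, 6.6]
finger_gap: 0.0083
time_s: 17.7
tcp_pos: [0.5099, -0.0617, 0.0425]
tcp_rot: [3.138, 0.054, 0.004]
contact_force: [-0.4, -8.0, 5.5]
finger_gap: 0.008
[-1.69785379 -0.0523543   0.02579878]
```

View pics/s16.png

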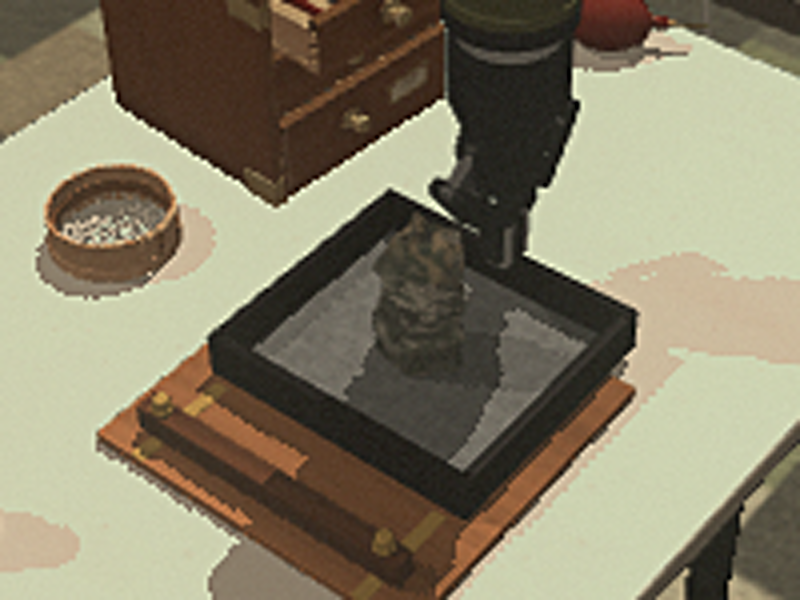

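```bash
python3 -m handwheel '[{"grip":0,"x":0,"y":0,"z":-0.001,"yaw":0},{"grip":0,"x":0,"y":0,"z":-0.0005,"yaw":0},{"grip":0,"x":0,"y":0,"z":0,"yaw":0}]'
python3 -m handwheel '[{"grip":0,"x":0,"y":-0.002,"z":0,"yaw":0},{"grip":0,"x":0,"y":-0.002,"z":0,"yaw":0},{"grip":0,"x":0,"y":-0.002,"z":0,"yaw":0},{"grip":0,"x":0,"y":-0.002,"z":0,"yaw":0}]'
```

```text
time_s: 18.0
tcp_pos: [0.509, -0.0592, 0.0431]
tcp_rot: [3.141, 0.057, 0.0]
contact_force: [0.5, -2.4, -2.0]
finger_gap: 0.0078
time_s: 18.33
tcp_pos: [0.5085, -0.0506, 0.0429]
tcp_rot: [-3.141, -0.058, 0.001]
contact_force: [0.0, -2.9, -4.2]
finger_gap: 0.0078
```

```bash
python3 -m handwheel '[{"grip":0,"x":0,"y":-0.003,"z":0.0004,"yaw":0},{"grip":0,"x":0,"y":-0.003,"z":0,"yaw":0},{"grip":0,"x":0,"y":-0.003,"z":0,"yaw":0},{"grip":0,"x":0,"y":-0.003,"z":0,"yaw":0},{"grip":0,"x":0,"y":-0.003,"z":0,"yaw":0},{"grip":0,"x":0,"y":-0.003,"z":0,"yaw":0},{"grip":0,"x":0,"y":-0.002,"z":0,"yaw":0},{"grip":0,"x":0,"y":-0.001,"z":0,"yaw":0}]'
python3 - <<'E'
from m import *
s=ctrl.observe(); print(s["contact_force"],s["ft_torque"])
w=wrist(); save(w,"w17.png"); s=ctrl.get_image("scene"); save(s,"s17.png",(220,130,420,280),4)
E
```

```text
time_s: 19.0
tcp_pos: [0.5079, -0.0294, 0.0426]
tcp_rot: [-3.141, -0.059, 0.0]
contact_force: [-0.1, -2.2, -1.6]
finger_gap: 0.0077
[-0.13308958 -2.19886963 -1.64817214] [-0.56036827 -0.04777832 -0.01988614]
```

View pics/s17.png

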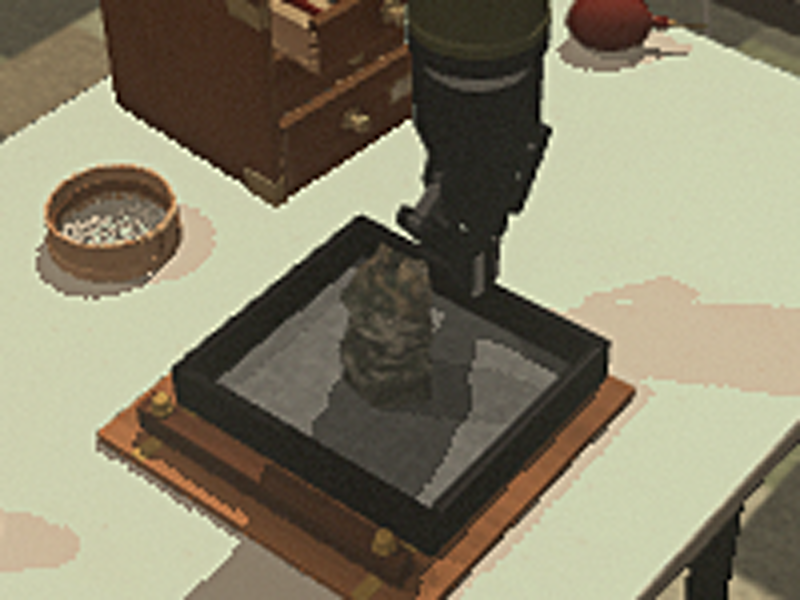

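View pics/w17.png

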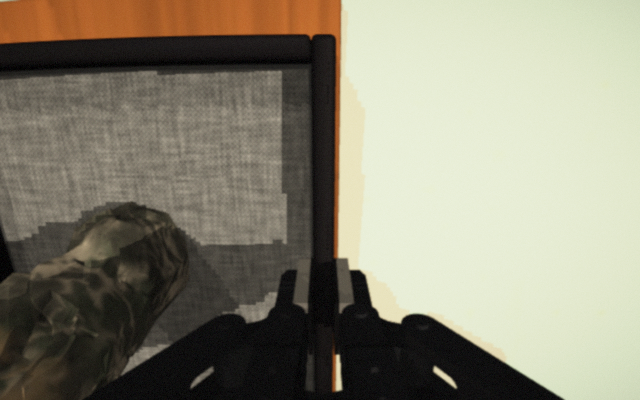

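```bash
python3 -m handwheel '[{"grip":0,"x":0,"y":-0.002,"z":0,"yaw":0},{"grip":0,"x":0,"y":-0.002,"z":0,"yaw":0},{"grip":0,"x":0,"y":-0.002,"z":0,"yaw":0},{"grip":0,"x":0,"y":-0.0015,"z":0,"yaw":0},{"grip":0,"x":0,"y":-0.0015,"z":0,"yaw":0},{"grip":0,"x":0,"y":-0.001,"z":0,"yaw":0}]'
python3 -m handwheel '[{"grip":0,"x":0,"y":-0.0005,"z":0,"yaw":0},{"grip":0,"x":0,"y":-0.0005,"z":0,"yaw":0},{"grip":0,"x":0,"y":-0.0005,"z":0,"yaw":0}]'
```

```text
time_s: 19.6
tcp_pos: [0.5076, -0.0198, 0.0426]
tcp_rot: [-3.141, -0.058, 0.0]
contact_force: [-0.1, -2.5, -1.0]
finger_gap: 0.0079
time_s: 19.85
tcp_pos: [0.5075, -0.0185, 0.0426]
tcp_rot: [3.141, 0.058, -0.0]
contact_force: [0.2, -2.4, -0.9]
finger_gap: 0.0074
```

Run:
```python
from m import *
s=ctrl.observe(); print(s["contact_force"],s["ft_torque"],s["tcp_pos"])
s=ctrl.get_image("scene"); save(s,"s18.png",(220,170,380,290),5)
```

```text
[ 0.19174728 -2.35355237 -0.85152113] [-0.6107041   0.02623432 -0.02949799] [ 0.50753275 -0.018521    0.04258994]
```

View pics/s18.png

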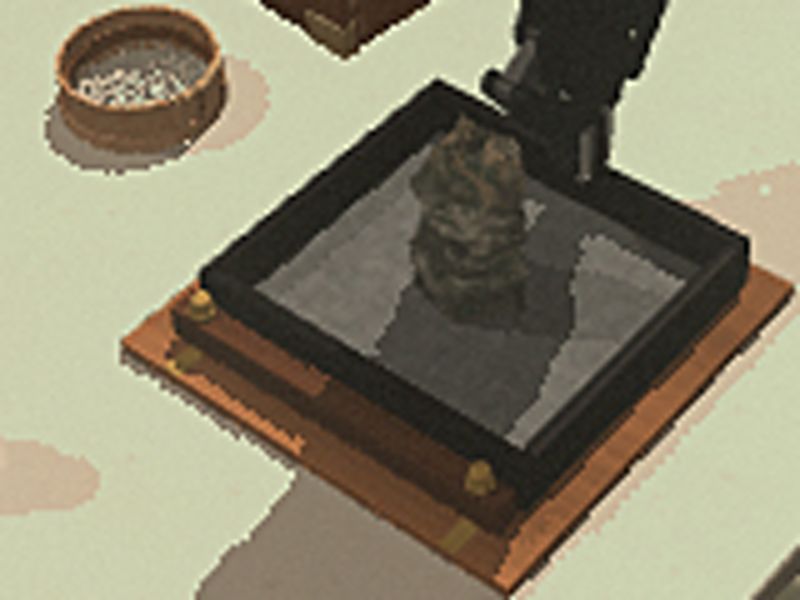

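```bash
python3 -m handwheel '[{"grip":0,"x":0,"y":-0.0005,"z":0,"yaw":0},{"grip":0,"x":0,"y":-0.0005,"z":0,"yaw":0},{"grip":0,"x":0,"y":-0.0005,"z":0,"yaw":0}]'
```

```text
time_s: 20.15
tcp_pos: [0.5075, -0.017, 0.0426]
tcp_rot: [3.141, 0.058, -0.0]
contact_force: [0.1, -3.3, -2.6]
finger_gap: 0.0079
```

```bash
python3 -m handwheel '[{"grip":0,"x":0,"y":-0.0005,"z":0,"yaw":0},{"grip":0,"x":0,"y":-0.0005,"z":0,"yaw":0}]'
```

```text
time_s: 20.32
tcp_pos: [0.5074, -0.0161, 0.0426]
tcp_rot: [3.141, 0.058, 0.0]
contact_force: [0.6, -4.6, -2.3]
finger_gap: 0.0079
```

```bash
python3 -m handwheel '[{"grip":0,"x":0,"y":-0.0005,"z":0,"yaw":0},{"grip":0,"x":0,"y":-0.0003,"z":0,"yaw":0}]'
```

```text
time_s: 20.48
tcp_pos: [0.5074, -0.016, 0.0426]
tcp_rot: [3.14, 0.057, -0.0]
contact_force: [0.5, -6.1, -1.6]
finger_gap: 0.0076
```

```bash
python3 -m handwheel '[{"grip":0,"x":0,"y":-0.0005,"z":0,"yaw":0},{"grip":0,"x":0,"y":0,"z":0,"yaw":0}]'
```

```text
time_s: 20.65
tcp_pos: [0.5074, -0.016, 0.0426]
tcp_rot: [3.14, 0.056, 0.0]
contact_force: [1.3, -7.4, -1.5]
finger_gap: 0.0075
```

```bash
python3 -m handwheel '[{"grip":0,"x":0,"y":-0.0006,"z":0,"yaw":0},{"grip":0,"x":0,"y":0,"z":0,"yaw":0}]'
python3 - <<'E'
from m import *
s=ctrl.observe(); print(s["contact_force"],s["ft_torque"],s["tcp_pos"])
s=ctrl.get_image("scene"); save(s,"s19.png",(220,170,380,290),5)
E
```

```text
time_s: 20.82
tcp_pos: [0.5074, -0.016, 0.0426]
tcp_rot: [3.139, 0.055, 0.0]
contact_force: [0.8, -8.9, -2.8]
finger_gap: 0.0079
[ 0.81628792 -8.91658419 -2.78112066] [-1.81779164 -0.11861521  0.04429697] [ 0.50743486 -0.01601631  0.04262916]
```

View pics/s19.png

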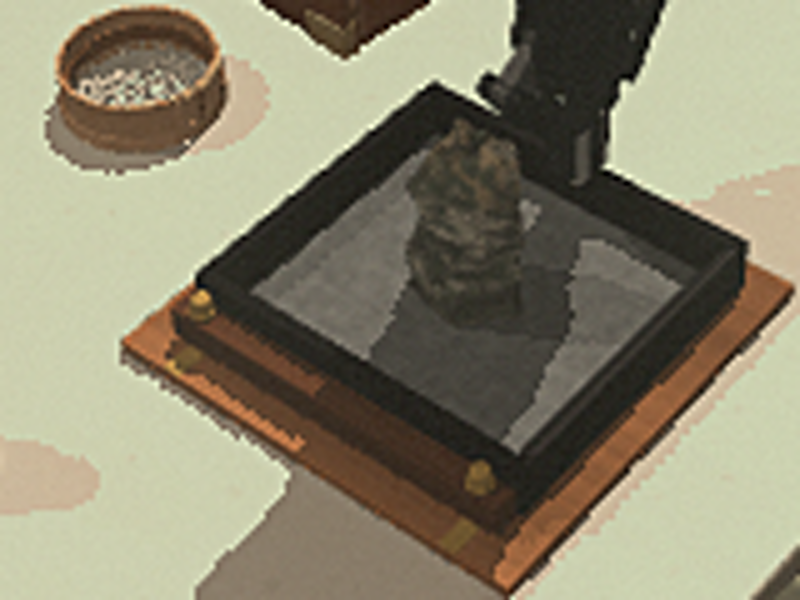

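```bash
python3 -m handwheel '[{"grip":0.05,"x":0,"y":0,"z":0.0003,"yaw":0},{"grip":0.1,"x":0,"y":0,"z":0,"yaw":0},{"grip":0.15,"x":0,"y":0,"z":0,"yaw":0},{"grip":0.25,"x":0,"y":0,"z":0,"yaw":0},{"grip":0.25,"x":0,"y":0,"z":0,"yaw":0},{"grip":0.25,"x":0,"y":0,"z":-0.01,"yaw":0},{"grip":0.25,"x":0,"y":0,"z":-0.02,"yaw":0},{"grip":0.25,"x":0,"y":0,"z":-0.03,"yaw":0},{"grip":0.25,"x":0,"y":0,"z":-0.03,"yaw":0},{"grip":0.25,"x":0,"y":0,"z":-0.03,"yaw":0}]'
python3 -m handwheel '[{"grip":0.25,"x":0,"y":0,"z":-0.03,"yaw":0},{"grip":0.25,"x":0,"y":0,"z":-0.03,"yaw":0},{"grip":0.25,"x":0,"y":0,"z":-0.02,"yaw":0},{"grip":0.25,"x":0,"y":-0.01,"z":0,"yaw":0},{"grip":0.25,"x":0,"y":-0.02,"z":0,"yaw":0},{"grip":0.25,"x":0,"y":-0.03,"z":0,"yaw":0},{"grip":0.25,"x":0,"y":-0.03,"z":0,"yaw":0},{"grip":0.25,"x":0,"y":-0.02,"z":0,"yaw":0},{"grip":0.25,"x":0,"y":0,"z":0,"yaw":0},{"grip":0.25,"x":0,"y":0,"z":0,"yaw":0}]'
python3 - <<'E'
from m import *
w=wrist(); save(w,"w20.png"); print(w["pos"],w["rot"])
s=ctrl.get_image("scene"); save(s,"s20.png",(200,110,440,280),3.3)
E
```

```text
time_s: 21.7
tcp_pos: [0.507, -0.0134, 0.1643]
tcp_rot: [-3.14, -0.059, 0.0]
contact_force: [0.3, 0.5, -0.9]
finger_gap: 0.0216
time_s: 22.53
tcp_pos: [0.5026, 0.0977, 0.2422]
tcp_rot: [-3.14, -0.064, 0.001]
contact_force: [-1.2, -0.8, 0.1]
finger_gap: 0.0212
[0.50257144 0.09770711 0.24220153] [-3.14044221e+00 -6.37242799e-02  1.05962663e-03]
```

View pics/w20.png

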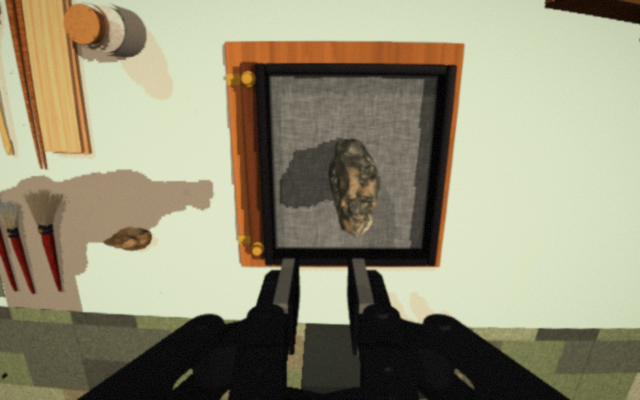

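View pics/s20.png

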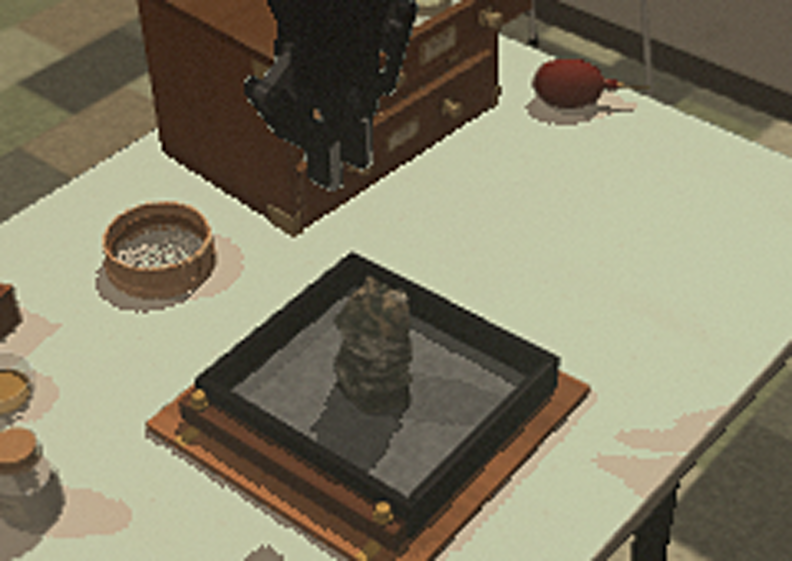

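```bash
python3 -m handwheel '[{"grip":0.25,"x":0,"y":-0.02,"z":0,"yaw":0},{"grip":0.25,"x":0,"y":-0.03,"z":0,"yaw":0},{"grip":0.25,"x":0,"y":-0.03,"z":0,"yaw":0},{"grip":0.25,"x":0,"y":-0.02,"z":0,"yaw":0},{"grip":0.25,"x":0,"y":0,"z":0,"yaw":0},{"grip":0.25,"x":0,"y":0,"z":0,"yaw":0}]'
python3 - <<'E'
from m import *
w=wrist(); save(w,"w21.png"); save(w,"w21c.png",(290,50,430,270),2.7); print(w["pos"],w["rot"])
im=w["color"]; V=im.max(2).astype(int); print(V[150,320:380])
E
```

```text
time_s: 23.13
tcp_pos: [0.4996, 0.1957, 0.2421]
tcp_rot: [3.141, 0.059, -0.001]
contact_force: [-0.6, -0.9, -0.0]
finger_gap: 0.0212
[0.49955281 0.1956722  0.24206511] [ 3.14068025e+00  5.88910885e-02 -7.80870312e-04]
[230 228 205 177 169 167 165 191 211 215 205 182 146 125 121 116 115 112
 110 107 106 107  97  80  65  76 100 108 118 116 115 114 116 108  84  62
  54  52  52  45  37  19  21  16  20  24  27  31  33  33  34  58  88  99
 102 107 106 108 114 117]
```

View pics/w21.png

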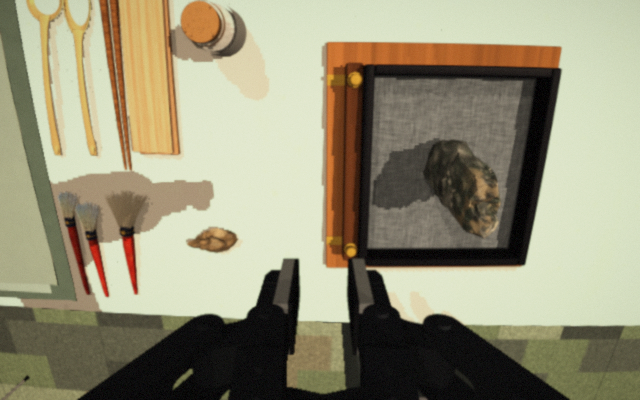

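View pics/w21c.png

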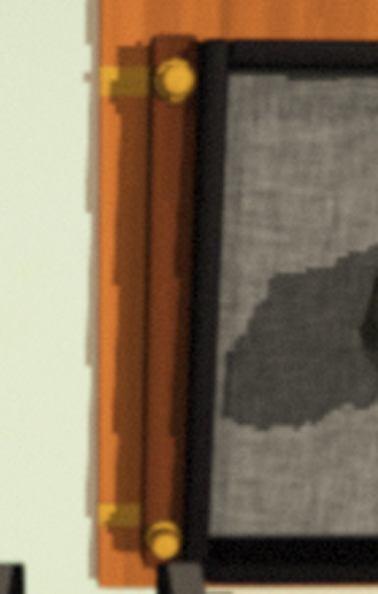

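Run:
```python
from m import *
w=wrist(); im=w["color"]; V=im.max(2).astype(int); hsv=cv2.cvtColor(im,cv2.COLOR_RGB2HSV); S=hsv[:,:,1].astype(int)
rows=list(range(95,230,4))
blk=(V<45)|((V<70)&(S<110))
o=[];b=[]
for r in rows:
    c=np.where(blk[r,350:380])[0]; o.append([350+c[0]-.5,r])
    c=np.where(V[r,335:356]<90)[0]; b.append([335+c[0]-.5,r])
F=fitline(px2plane(w,o,.040)); rp("front outer",F)
G=fitline(px2plane(w,b,.028)); rp("fence back top",G)
for x in (420,500,590): print(x, round(F[3]+(x-F[2])/F[0]*F[1],1), round(G[3]+(x-G[2])/G[0]*G[1],1))
top=[];st=[];org=(S>120)&(V>90)
for c in range(385,540,5):
    q=np.where(V[55:85,c]<70)[0]; top.append([c,55+q[0]-.5]); q=np.where(org[30:65,c])[0]; st.append([c,30+q[0]-.5])
L=fitline(px2plane(w,top,.040)); SL=fitline(px2plane(w,st,.008)); rp("far",L); rp("stand far",SL)
y=70; print("side margin",(SL[2]+(y-SL[3])/SL[1]*SL[0])-(L[2]+(y-L[3])/L[1]*L[0]))
```

```text
front outer [9.993000e-01 3.780000e-02 5.226425e+02 1.611317e+02] ang 0.0378
fence back top [9.994000e-01 3.330000e-02 5.287980e+02 1.765959e+02] ang 0.0333
420 157.2 173.0
500 160.3 175.6
590 163.7 178.6
far [ 3.320000e-02 -9.994000e-01  6.032127e+02  7.470480e+01] ang -0.0332
stand far [ 3.600000e-02 -9.994000e-01  6.242094e+02  9.317220e+01] ang -0.036
side margin 21.67511
```

```bash
python3 -c "
from workcell import ctrl
print(ctrl.close_job())"
```

```text
the job is handed in; nothing more can be done
None
```

The tray is on the stand with its front flush against the fence, and the stone is still standing in it untouched. I handed the job in at about 23 s of the 69 s allowed. No verdict was reported.

**What I did:**
- I gripped the front wall and raised it about 13 mm, turned the tray about 0.08 rad into line, and pulled it over the step.
- I lowered the front onto the stand once the tray's middle was past the step.
- I then gripped the rear wall and slid the tray home. I stopped at about 9 N total, roughly 6.5 N above the sliding force.

**Last checks:**
- **Flush:** no gap shows along the fence. The tray front measured 15 to 16 mm from the fence's back edge, and the fence is 16 mm thick.
- **Line:** the tray front is turned 0.038 rad, the same as the 0.038 I measured earlier for the fence face. The fence's back edge read 0.033.
- **Centring:** the far-side margin is about 21.7 mm against an ideal 20 mm, so it is about 2 mm off centre.
- **Clear of everything:** the gripper was well above and touching nothing. I saw no sign that the jar, rock or blower had moved, but I did not measure them.

**What did not go to plan:**
- My first grip on the front wall was too deep and stiff, and it briefly lifted the rear edge about 5 mm off the table with the tray in place. I set it down and re-gripped higher, after which the rear edge stayed on the table.
- At the start of the final push the grip pressed the tail down, and the push briefly reached 8 N. Raising the gripper 1.5 mm brought it back to 2 to 3 N, and the tray did not jam.

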